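# Pack the shelf panels and present the fittings tin

### The job

Pack this cabinet kit: pull the tray's sprung hold-down bar out to its stop, then take the shelf panels off the two stacks and lay every one flat and lengthwise in the tray, long panels in the long bay and short ones in the short bay (piled on one another), and then push the bar fully home over them. Also turn the fittings tin so that it stands upright in the middle of the scanner's pad with its label squarely facing the scanner window. Leave the other things on the table where they are.

Things in the scene. Friction and masses are not known exactly. Their poses are not given: they have to be found in the camera images.
- long_1: whitewashed shelf panel, long kind: 140 x 56 x 12 mm slab, 85 g, dark edging on its short ends. Origin: centre of its underside; x along its length, y across its width, z up. Starts flat in one of two untidy stacks on the table, length roughly along world x. Bottom of its stack (from below: long_1, short_1, long_3, those present).
- short_1: whitewashed shelf panel, short kind: 100 x 56 x 12 mm slab, 60 g, dark edging on its short ends. Origin: centre of its underside; x along its length, y across its width, z up. Starts flat in one of two untidy stacks on the table, length roughly along world x. Lies on long_1.
- long_3: whitewashed shelf panel, long kind: 140 x 56 x 12 mm slab, 85 g, dark edging on its short ends. Origin: centre of its underside; x along its length, y across its width, z up. Starts flat in one of two untidy stacks on the table, length roughly along world x. Top of the stack of long_1. May be absent (None).
- long_2: whitewashed shelf panel, long kind: 140 x 56 x 12 mm slab, 85 g, dark edging on its short ends. Origin: centre of its underside; x along its length, y across its width, z up. Starts flat in one of two untidy stacks on the table, length roughly along world x. Bottom of the other stack (long_2, short_2 if present).
- short_2: whitewashed shelf panel, short kind: 100 x 56 x 12 mm slab, 60 g, dark edging on its short ends. Origin: centre of its underside; x along its length, y across its width, z up. Starts flat in one of two untidy stacks on the table, length roughly along world x. Lies on long_2. May be absent (None).
- tray: plywood tray fixed to the table, 180 (x) x 236 (y) x 18 mm. Origin: centre of its underside, z up. Floor 6 mm, walls and middle rib 5 mm thick with tops 18 mm above the table. Two bays lie side by side, lengthwise along x: the long bay (-y side) 170 x 110 mm inside, the short bay (+y side) 130 x 110 mm. Outside the +y wall a rail (130 to 150 mm from the origin) carries the hold-down bar.
- long_bay (a point): centre of the long bay's floor, 6 mm above the table; axes as the tray's.
- short_bay (a point): centre of the short bay's floor, 6 mm above the table; axes as the tray's.
- bar (a joint): sprung hold-down bar: steel flat 16 mm wide across both bays, 56 to 62 mm above the table, on a carriage on the rail. In m: 0 = fully home (over the tray's middle), 0.11 = out to its stop (clear of the tray's -x end). Slides along tray -x, towards the robot. A light spring draws it home, but drag holds it where it is left: about 5 N pulls it out, 3 N pushes it home.
- bar_knob (a point): centre of the upright black grip block on the bar's carriage: 22 (tray x) x 30 (tray y) x 34 mm, 85 mm above the table (68 to 102 mm), on the rail side of the tray. Moves with the bar.
- tin: closed round steel tin of fittings with a dark lid, 64 mm diameter, 60 mm high, 0.2 to 0.4 kg, heavy at the bottom. Origin: centre of its underside, z up. A paper label with a black patch is on its +x side; a paper stripe on the lid runs from the middle towards the label. Starts on the scanner's pad, label turned away.
- tin_label (a point): middle of the tin's label, on its side surface (32 mm from the axis, 28 mm up).
- scanner: scanner fixed to the table. Origin: centre of its flat black round pad (90 mm diameter, flush with the table), where the tin stands; z up. A white block, 75 (x) x 90 mm, 80 mm high, stands on the pad's +x side; the dark window is in its face towards the pad, 75 mm from the pad's centre.
- window (a point): middle of the scanner's window, 75 mm along the scanner's +x from the pad's centre, 33 mm up.
- remote: bystander: black remote control, 160 x 44 x 18 mm; origin under its centre, length along x.
- adapter: bystander: black mains adapter, 75 x 45 x 28 mm; origin under its centre.
- screwdriver: bystander: screwdriver, 180 mm long, lying on the table.
- mug: bystander: white mug, 80 mm diameter, 90 mm high; origin under its centre.
Not all that is in view belongs to the job. Leave any orange look-alike of the long_1 alone.

How it is judged (in metres and radians):
On the way, in this order (a step that is already met when the one before it is completed fails the run):
1. the hold-down bar is pulled out to its stop (value of joint bar above 0.104 m), for 0.2 s.
2. every panel present lies flat in the bay of its size, with the bar still out clear of the tray (x of long_1 in the frame of long_bay between -0.018 and 0.018 m and y of long_1 in the frame of long_bay between -0.03 and 0.03 m and z of long_1 in the frame of long_bay between -0.004 and 0.028 m and angle between each of long_1, long_2, long_3, short_1, short_2's own z axis and vertical below 0.07 rad and angle between the x axis of each of long_1, long_2, long_3, short_1, short_2 and the x axis of tray, either way round below 0.25 rad and linear speed of each of long_1, long_2, long_3, short_1, short_2 below 0.02 m/s and x of long_2 in the frame of long_bay between -0.018 and 0.018 m and y of long_2 in the frame of long_bay between -0.03 and 0.03 m and z of long_2 in the frame of long_bay between -0.004 and 0.028 m and x of long_3 in the frame of long_bay between -0.018 and 0.018 m and y of long_3 in the frame of long_bay between -0.03 and 0.03 m and z of long_3 in the frame of long_bay between -0.004 and 0.028 m and x of short_1 in the frame of short_bay between -0.018 and 0.018 m and y of short_1 in the frame of short_bay between -0.03 and 0.03 m and z of short_1 in the frame of short_bay between -0.004 and 0.028 m and x of short_2 in the frame of short_bay between -0.018 and 0.018 m and y of short_2 in the frame of short_bay between -0.03 and 0.03 m and z of short_2 in the frame of short_bay between -0.004 and 0.028 m and value of joint bar above 0.09 m), for 0.2 s.
3. the bar is fully home again (value of joint bar below 0.007 m), for 0.2 s.
At the end, for the whole second after the job is handed in: Every panel present lies in the bay of its size (within 18 mm of its middle lengthwise, 30 mm across), flat to 0.07 rad, lengthwise to 0.25 rad, at rest; the bar is home to 7 mm; the tin is upright, within 20 mm of the pad's centre, label facing the window to 0.3 rad (x of long_1 in the frame of long_bay between -0.018 and 0.018 m and y of long_1 in the frame of long_bay between -0.03 and 0.03 m and z of long_1 in the frame of long_bay between -0.004 and 0.028 m and angle between each of long_1, long_2, long_3, short_1, short_2, tin's own z axis and vertical below 0.07 rad and angle between the x axis of each of long_1, long_2, long_3, short_1, short_2 and the x axis of tray, either way round below 0.25 rad and linear speed of each of long_1, long_2, long_3, short_1, short_2, tin below 0.02 m/s and x of long_2 in the frame of long_bay between -0.018 and 0.018 m and y of long_2 in the frame of long_bay between -0.03 and 0.03 m and z of long_2 in the frame of long_bay between -0.004 and 0.028 m and x of long_3 in the frame of long_bay between -0.018 and 0.018 m and y of long_3 in the frame of long_bay between -0.03 and 0.03 m and z of long_3 in the frame of long_bay between -0.004 and 0.028 m and x of short_1 in the frame of short_bay between -0.018 and 0.018 m and y of short_1 in the frame of short_bay between -0.03 and 0.03 m and z of short_1 in the frame of short_bay between -0.004 and 0.028 m and x of short_2 in the frame of short_bay between -0.018 and 0.018 m and y of short_2 in the frame of short_bay between -0.03 and 0.03 m and z of short_2 in the frame of short_bay between -0.004 and 0.028 m and horizontal distance between tin and scanner below 0.02 m and angle between the x axis of tin and the x axis of scanner, either way round below 0.3 rad and horizontal distance between tin_label and window below 0.072 m and height (world z) of tin below 0.006 m and value of joint bar below 0.007 m); the robot touches nothing.
It fails at once if a bystander (remote, adapter, screwdriver, mug) is moved more than 30 mm (distance of any of remote, adapter, screwdriver, mug from where it was at the start of the episode above 0.03 m).
Of long_3, short_2 only 1 to 2 are there at a start; the rules pass over those that are not, and their reading is None.
At some moment in a run one of tin may be knocked a few centimetres aside while the robot is not near it.
It also fails if it takes over 210 s, if anything falls off the work surface, if the arm or the gripper's body presses on something with over 40 N, if the wrist force passes 120 N, or if a joint passes its speed limit or range.

### The arm

A 6-joint arm with a two-finger parallel gripper is mounted at the origin on the work surface. World frame = base frame: x ahead of the robot, y to its left, z up, the work surface at z = 0. Lengths are in mm, angles in degrees, forces in N, time in s.
With the tool pointing down it reaches from about 300 to 850 mm from the base axis. Payload 4.2 kg.
Tool frame: the origin (TCP) lies on the centre line of the jaws, within the pads' length; the fingertips stand 14 mm ahead of it and the grasp point (between the pads) lies 5 mm behind it; z points along the fingers, y is the line along which they close (so a half turn about z gives the same grasp; the last joint's range is limited). The gripper opens to 91 mm and grips with 3 to 60 N. Pads are 32 mm wide; open, the fingers measure 118 mm over their backs; the gripper's body (76 mm by 178 mm) begins 60 mm behind the grasp point.
Start: joints at [-65.604, 18.312, 89.639, -0, 72.044, -1.146], TCP at [247.933, -518.817, 227.976] pointing down, gripper open.
Joint ranges: [-177.97, 177.97], [-48.28, 115.42], [12.27, 149.76], [-77.06, 257.06], [2.81, 150.46], [-146.56, 146.56]. Speed limits (degrees/s): [147.25, 147.25, 180, 180, 180, 180].

### API

Orientations are given as [roll, pitch, yaw] about the fixed x, y, z axes, in that order (R = Rz(yaw) Ry(pitch) Rx(roll)).
In Python, from workcell import * gives the robot as it stands. The module is installed in compiled form; this text tells all that it offers.
- The arm moves only by the shell command python3 -m crank 'ROWS' [FORCE]. ROWS is JSON, a list of rows, each an object of numbers: "grip": the finger opening in m, from 0 to 0.0912; "x", "y", "z": the shift along the tool's x, y, z in m; "yaw": the turn about the tool's z in rad. In form: [{"grip": .., "x": .., "y": .., "z": .., "yaw": ..}, ...]. A call has exactly 5 rows; each row is the pose to reach, as a shift and turn from the pose commanded when the call began, along the tool's axes at that moment; what a row does not reach only later rows make up. A row lasts 1/12 s, in which the tool goes at most 41.7 mm and 7.16 degrees, less where a joint would pass 70% of its speed; a pose out of reach is approached as far as the arm can. A call with a gripper value outside its range is refused whole. The fingers move at their own pace and stop on an object; FORCE is the grip in N (left out, the last holds). Time passes only in rows, so rows that repeat a pose let the fingers close, or fill a call up. It gives the time, the measured TCP pose, the force, the opening and the grip force at its end, in the units of the state.
- state(): the state, without advancing time (a new reading comes with each control period).
- grab_frame(name): name is "scene" or "side" or "wrist"; returns the picture (400x640x3 uint8, red, green, blue); there is no depth.
- camera_model(name): a dict with "intrinsics" (3x3 intrinsics, pixels), "R" (3x3) and "t" (3): a world point X has camera coordinates R X + t. Camera axes: x right, y down, z forward; pixel columns grow to the right and rows downward; lengths in mm; the calibration is good to about 2 mm. A picture is of the moment at which its call begins: read the wrist's pose just before it. camera_model takes no time and is no camera call; for the wrist camera it gives the pose at the moment of the call.
- job_done(): hands the job in; it is judged then, once.
The state is a dict: "time_s": time; "qpos": joint angles; "qvel": joint speeds; "effort": joint torques, N m; "ee_pos": TCP position; "ee_rot": TCP orientation; "force": force on the tool from outside, world axes, zero at the start; "torque": the same for the moment, N m; "gripper_width": finger opening in mm; "gripper_force": force on a finger pad.
Only numpy, scipy, OpenCV 4.12 (cv2) and the standard library are available. Lean on these libraries where they do the work, as an engineer would, in place of code of your own. Each camera call takes 0.05 s, during which the arm holds its last target. There are 200 camera calls.

## Working session

There is one attempt and no reset: what is moved stays moved. The work goes in short steps, Python scripts to look and compute and a shell command to move; the robot and the scene stay as the last step left them, time stands still between calls to the robot, and variables do not carry over. Pictures are saved under pics/ and viewed, at most 17 in all, crops included, and the job is handed in when it is done.

```bash
mkdir -p pics
cat > h.py <<'E'
from workcell import *
import numpy as np, cv2
def cam(n):
    c=camera_model(n); return np.array(c["intrinsics"]),np.array(c["R"]),np.array(c["t"])
def ray(c,u,v,z):
    K,R,t=c; d=R.T@np.linalg.inv(K)@[u,v,1]; o=-R.T@t; return (o+d*(z-o[2])/d[2])
def proj(c,P):
    K,R,t=c; p=K@(R@np.array(P,float)+t); return p[:2]/p[2]
def snap(n,f=None):
    c=cam(n); im=cv2.cvtColor(grab_frame(n),cv2.COLOR_RGB2BGR)
    if f: cv2.imwrite("pics/"+f,im)
    return c,im
E
python3 - <<'E'
from h import *
s=state(); print(s)
for n in("scene","side","wrist"):
    c,im=snap(n,n+"0.png"); print(n,(-c[1].T@c[2]).round(),c[1][2].round(2),c[0][0,0])
E
```

```text
{'time_s': 0.0, 'qpos': array([-6.56040239e+01,  1.83510011e+01,  8.97067945e+01, -7.96131531e-04,
        7.20421757e+01, -1.14666133e+00]), 'qvel': array([-0.00145831, -0.09561606, -0.07787614,  0.05599222,  0.05953523,
        0.08067985]), 'effort': array([ 1.06431132e-04, -4.12457013e+01, -2.31974334e+01,  7.27694621e-02,
        4.58022463e-02, -1.62809711e-04]), 'ee_pos': array([ 247.72329725, -518.37292622,  227.12403023]), 'ee_rot': array([-1.79900034e+02, -1.24382729e-03,  2.55428824e+01]), 'force': array([-0.007731  , -0.16365456, -0.99505203]), 'torque': array([-0.02153678, -0.00500198, -0.00727842]), 'gripper_force': 0.0, 'gripper_width': 91.10785594074063}
scene [1226.  306.  633.] [-0.76 -0.33 -0.56] 379.82337164347103
side [ 168. 1222. 1044.] [ 0.19 -0.77 -0.6 ] 490.60199298143397
wrist [ 324. -482.  385.] [-0.27 -0.12 -0.96] 354.59800603232515
```

View pics/scene0.png

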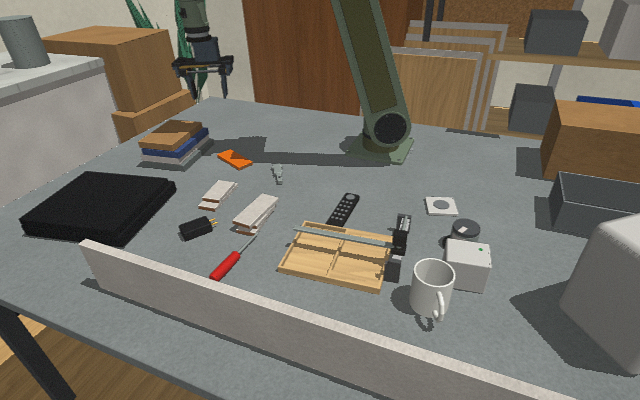

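View pics/side0.png

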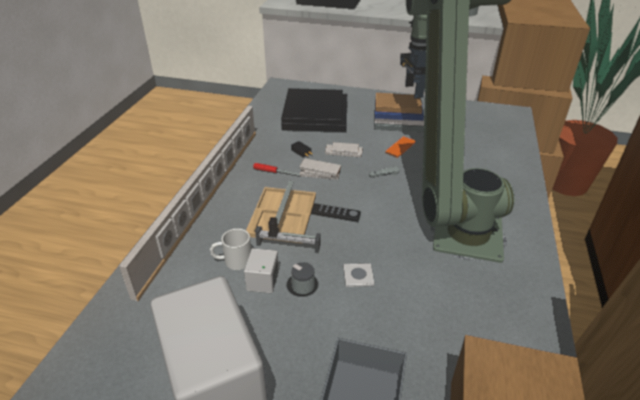

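Two whitish panel stacks show in the scene view at (217,195) and (256,213). Lookalikes for a panel are the orange L-shape at (235,158), the white card at (440,205) and the scanner block at (468,265). I choose the two whitewashed stacks. The tray is at (340,255), the knob at (401,235), and the tin at (465,230) in the scene view, (303,278) in the side view.

Run:
```python
from h import *
s=cam("scene");d=cam("side")
for n,u,v,z in [("A",217,193,25),("B",256,213,30),("knob",402,218,102),("tin",465,228,60),("t1",305,222,18),("t2",278,280,0),("t3",380,290,0),("blk",468,247,80),("remote",343,210,18)]: print(n,ray(s,u,v,z).round())
for n,u,v,z in [("A",345,148,25),("B",320,168,30),("knob",273,222,102),("tin",303,268,60),("t1",262,189,18),("t2",316,191,18),("t4",248,232,10),("blk",262,257,80),("remote",336,212,18)]: print(n,ray(d,u,v,z).round())
```

```text
A [ 497. -356.   25.]
B [ 547. -192.   30.]
knob [525. 192. 102.]
tin [455. 330.  60.]
t1 [521. -59.  18.]
t2 [715. -37.   0.]
t3 [660. 184.   0.]
blk [546. 341.  80.]
remote [436.  15.  18.]
A [ 470. -350.   25.]
B [ 528. -188.   30.]
knob [566. 212. 102.]
tin [443. 327.  60.]
t1 [694. -32.  18.]
t2 [511. -68.  18.]
t4 [665. 178.  10.]
blk [558. 334.  80.]
remote [420.  24.  18.]
```

View pics/wrist0.png

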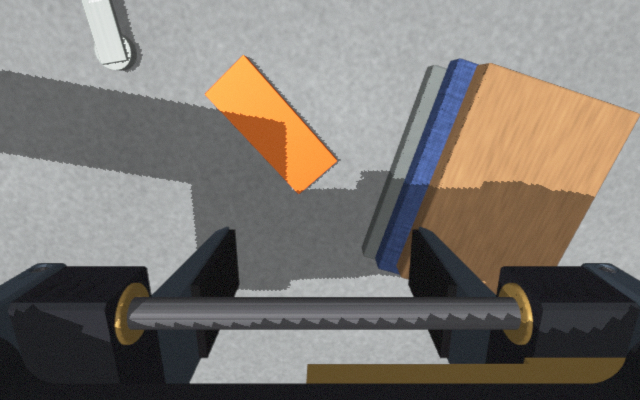

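The wrist picture shows the orange look-alike at (270,125) and the book pile at (500,170). Next I look over the stacks from above.

```bash
python3 -m crank '[{"x":0.035,"y":-0.018,"z":-0.01},{"x":0.07,"y":-0.036,"z":-0.02},{"x":0.105,"y":-0.054,"z":-0.03},{"x":0.14,"y":-0.072,"z":-0.04},{"x":0.17,"y":-0.09,"z":-0.05}]' 20
python3 -m crank '[{"x":0.03,"y":-0.015,"z":-0.01,"yaw":0.11},{"x":0.06,"y":-0.03,"z":-0.02,"yaw":0.22},{"x":0.09,"y":-0.05,"z":-0.023,"yaw":0.33},{"x":0.09,"y":-0.05,"z":-0.023,"yaw":0.446},{"x":0.09,"y":-0.05,"z":-0.023,"yaw":0.446}]'
python3 - <<'E'
from h import *
snap("wrist","w1.png"); print(state()["ee_pos"],state()["ee_rot"])
E
```

```text
[ 247.80064737 -518.5483964   227.43648799] [-1.79937889e+02 -4.27082940e-04  2.55426259e+01]validation failed for argument at $[0]...
validation failed for argument at $[0]...
```

View pics/w1.png

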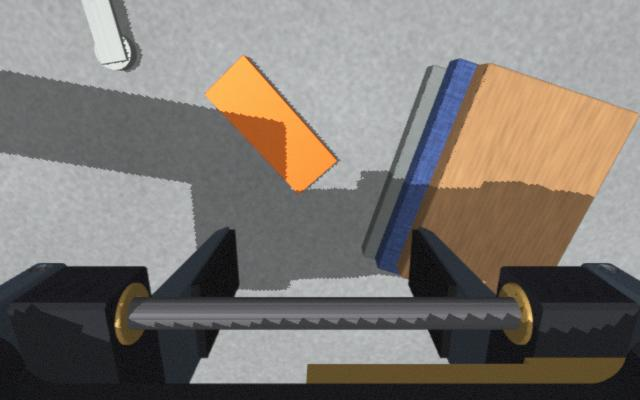

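Same view as before: the call was refused because each row needs every key. Retrying with all five.

```bash
python3 -m crank '[{"grip":0.09,"x":0.035,"y":-0.018,"z":-0.01,"yaw":0},{"grip":0.09,"x":0.07,"y":-0.036,"z":-0.02,"yaw":0},{"grip":0.09,"x":0.105,"y":-0.054,"z":-0.03,"yaw":0},{"grip":0.09,"x":0.14,"y":-0.072,"z":-0.04,"yaw":0},{"grip":0.09,"x":0.17,"y":-0.09,"z":-0.05,"yaw":0}]' 20 && python3 -m crank '[{"grip":0.09,"x":0.03,"y":-0.015,"z":-0.01,"yaw":0.11},{"grip":0.09,"x":0.06,"y":-0.03,"z":-0.02,"yaw":0.22},{"grip":0.09,"x":0.09,"y":-0.05,"z":-0.023,"yaw":0.33},{"grip":0.09,"x":0.09,"y":-0.05,"z":-0.023,"yaw":0.446},{"grip":0.09,"x":0.09,"y":-0.05,"z":-0.023,"yaw":0.446}]'
python3 - <<'E'
from h import *
snap("wrist","w1.png"); print(state()["ee_pos"],state()["ee_rot"])
E
```

```text
time_s: 0.62
ee_pos: [363.6, -362.5, 278.2]
ee_rot: [-180.0, -0.0, 25.5]
force: [0.5, 0.2, 0.4]
gripper_width: 89.6
gripper_force: 0.0
time_s: 1.03
ee_pos: [423.0, -278.9, 301.2]
ee_rot: [180.0, -0.0, 0.1]
force: [0.3, 0.3, -1.1]
gripper_width: 90.1
gripper_force: 0.0
[ 422.38343899 -279.79767766  300.89413663] [1.79976892e+02 1.96435554e-02 2.28300528e-01]
```

View pics/w1.png

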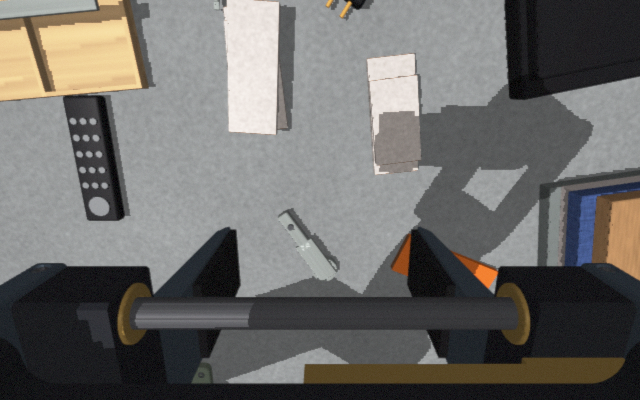

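Wrist view: stack B at (250,65) has a long panel on top (long_3 is present, with a lower panel peeking out at (283,110)). Stack A at (395,115) has a short panel on a longer one. The screwdriver, adapter and remote (95,160) are clear of them. Next, the tray, knob and tin.

```bash
python3 -m crank '[{"grip":0.09,"x":0,"y":-0.04,"z":0,"yaw":0},{"grip":0.09,"x":0,"y":-0.08,"z":0,"yaw":0},{"grip":0.09,"x":0,"y":-0.12,"z":0,"yaw":0},{"grip":0.09,"x":0,"y":-0.16,"z":0,"yaw":0},{"grip":0.09,"x":0,"y":-0.2,"z":0,"yaw":0}]' && python3 -m crank '[{"grip":0.09,"x":0,"y":-0.04,"z":0,"yaw":0},{"grip":0.09,"x":0,"y":-0.08,"z":0,"yaw":0},{"grip":0.09,"x":0,"y":-0.12,"z":0,"yaw":0},{"grip":0.09,"x":0,"y":-0.16,"z":0,"yaw":0},{"grip":0.09,"x":0,"y":-0.2,"z":0,"yaw":0}]' && python3 -m crank '[{"grip":0.09,"x":0,"y":-0.02,"z":0,"yaw":0},{"grip":0.09,"x":0,"y":-0.02,"z":0,"yaw":0},{"grip":0.09,"x":0,"y":-0.02,"z":0,"yaw":0},{"grip":0.09,"x":0,"y":-0.02,"z":0,"yaw":0},{"grip":0.09,"x":0,"y":-0.02,"z":0,"yaw":0}]'
python3 - <<'E'
from h import *
c,im=snap("wrist","w2.png"); print(state()["ee_pos"],state()["ee_rot"]); np.savez("w2.npz",K=c[0],R=c[1],t=c[2])
E
```

```text
time_s: 1.5
ee_pos: [421.4, -79.9, 300.6]
ee_rot: [180.0, 0.0, -0.0]
force: [0.9, 0.0, -0.1]
gripper_width: 90.0
gripper_force: 0.0
time_s: 1.92
ee_pos: [422.0, 120.3, 300.8]
ee_rot: [180.0, -0.0, 0.1]
force: [0.1, 0.3, -1.4]
gripper_width: 90.2
gripper_force: 0.0
time_s: 2.33
ee_pos: [422.4, 138.0, 300.8]
ee_rot: [180.0, 0.0, -0.1]
force: [-0.3, 0.7, 0.3]
gripper_width: 89.9
gripper_force: 0.0
[422.39423723 138.11544935 300.88136181] [ 1.79969272e+02  4.67931725e-03 -1.16751688e-01]
```

View pics/w2.png

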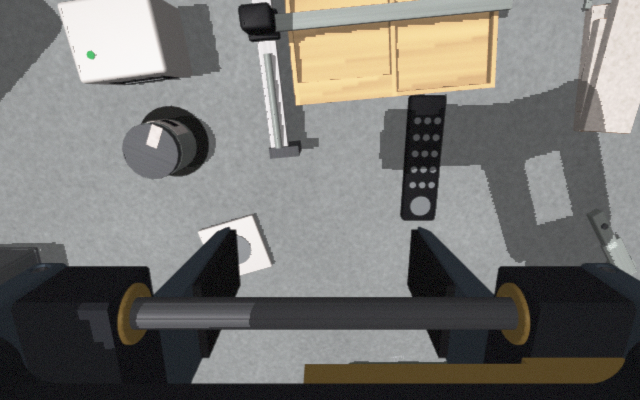

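Wrist view: knob at (258,20), bar across the tray, tray near edge (295,103) to (497,87), rail end (284,152), tin lid (152,150) with its stripe at (155,135), scanner block (125,40), remote (423,157). Crop for the close check.

Run:
```python
from h import *
f=np.load("w2.npz");c=(f["K"],f["R"],f["t"]); im=cv2.imread("pics/w2.png")
print("cam",-c[1].T@c[2])
cv2.imwrite("pics/c2.png",np.hstack([cv2.resize(im[0:170,60:260],None,fx=3,fy=3,interpolation=cv2.INTER_CUBIC)[:, :420*3//3*1], cv2.resize(im[0:170,240:340],None,fx=3,fy=3,interpolation=cv2.INTER_CUBIC)]))
for n,u,v,z in [("knob",258,18,102),("knobbot",258,40,68),("edgeL",294,104,9),("edgeR",497,88,9),("edgeLt",296,104,18),("edgeRt",495,87,18),("rail near",284,152,10),("lid",152,151,60),("pad",175,142,0),("remote far L",408,97,18),("remR",447,97,18)]: print(n,ray(c,u,v,z).round(1))
```

```text
cam [506.3552661  138.38364296 458.18203196]
knob [571.1 197.3 102. ]
knobbot [557.3 204.   68. ]
edgeL [493.1 174.    9. ]
edgeR [511.2 -71.5   9. ]
edgeLt [493.4 170.9  18. ]
edgeRt [512.2 -64.8  18. ]
rail near [434.5 188.1  10. ]
lid [443.9 331.1  60. ]
pad [446.1 328.9   0. ]
remote far L [501.1  37.3  18. ]
remR [501.   -9.2  18. ]
```

View pics/c2.png

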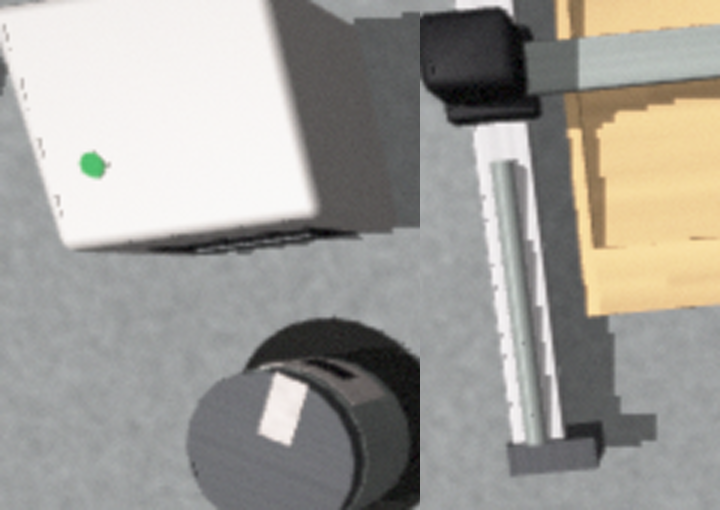

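The crop shows the knob as a black block (columns ~241–271, rows 3–25), and the tin's stripe pointing up and slightly right while its black patch shows at the upper right. The tray works out at centre (592.5,60), yaw 4.5°, and the knob at about (577,199). Pulling the bar.

```bash
python3 -m crank '[{"grip":0.056,"x":0.035,"y":-0.015,"z":0.015,"yaw":-0.02},{"grip":0.056,"x":0.07,"y":-0.03,"z":0.03,"yaw":-0.04},{"grip":0.056,"x":0.105,"y":-0.045,"z":0.05,"yaw":-0.06},{"grip":0.056,"x":0.135,"y":-0.061,"z":0.07,"yaw":-0.078},{"grip":0.056,"x":0.155,"y":-0.061,"z":0.1,"yaw":-0.078}]' && python3 -m crank '[{"grip":0.056,"x":0,"y":0,"z":0.035,"yaw":0},{"grip":0.056,"x":0,"y":0,"z":0.07,"yaw":0},{"grip":0.056,"x":0,"y":0,"z":0.1,"yaw":0},{"grip":0.056,"x":0,"y":0,"z":0.116,"yaw":0},{"grip":0.056,"x":0,"y":0,"z":0.116,"yaw":0}]' && python3 -m crank '[{"grip":0.02,"x":0,"y":0,"z":0,"yaw":0},{"grip":0.02,"x":0,"y":0,"z":0,"yaw":0},{"grip":0.02,"x":0,"y":0,"z":0,"yaw":0},{"grip":0.02,"x":0,"y":0,"z":0,"yaw":0},{"grip":0.02,"x":0,"y":0,"z":0,"yaw":0}]' 30
```

```text
time_s: 2.8
ee_pos: [581.7, 201.9, 201.4]
ee_rot: [-179.9, -0.4, 4.5]
force: [1.2, -0.1, 0.7]
gripper_width: 59.5
gripper_force: 0.0
time_s: 3.22
ee_pos: [574.8, 198.1, 80.5]
ee_rot: [179.9, 0.5, 4.4]
force: [-0.1, 0.2, -0.3]
gripper_width: 55.8
gripper_force: 0.0
time_s: 3.63
ee_pos: [578.2, 200.6, 86.6]
ee_rot: [-180.0, -0.2, 4.5]
force: [0.1, -1.5, 3.6]
gripper_width: 30.1
gripper_force: 30.0
```

```bash
python3 -m crank '[{"grip":0.02,"x":-0.012,"y":0,"z":0,"yaw":0},{"grip":0.02,"x":-0.026,"y":0,"z":0,"yaw":0},{"grip":0.02,"x":-0.04,"y":0,"z":0,"yaw":0},{"grip":0.02,"x":-0.054,"y":0,"z":0,"yaw":0},{"grip":0.02,"x":-0.068,"y":0,"z":0,"yaw":0}]' && python3 -m crank '[{"grip":0.02,"x":-0.014,"y":0,"z":0,"yaw":0},{"grip":0.02,"x":-0.028,"y":0,"z":0,"yaw":0},{"grip":0.02,"x":-0.038,"y":0,"z":0,"yaw":0},{"grip":0.02,"x":-0.043,"y":0,"z":0,"yaw":0},{"grip":0.02,"x":-0.043,"y":0,"z":0,"yaw":0}]'
```

```text
time_s: 4.05
ee_pos: [511.9, 194.9, 86.7]
ee_rot: [180.0, -0.4, 4.6]
force: [6.4, -3.3, 1.6]
gripper_width: 29.7
gripper_force: 30.0
time_s: 4.47
ee_pos: [474.0, 191.7, 86.9]
ee_rot: [179.9, -1.1, 4.7]
force: [17.1, -6.5, -8.3]
gripper_width: 30.0
gripper_force: 30.0
```

```bash
python3 -m crank '[{"grip":0.02,"x":-0.006,"y":0,"z":0,"yaw":0},{"grip":0.02,"x":-0.006,"y":0,"z":0,"yaw":0},{"grip":0.02,"x":-0.006,"y":0,"z":0,"yaw":0},{"grip":0.02,"x":-0.006,"y":0,"z":0,"yaw":0},{"grip":0.02,"x":-0.006,"y":0,"z":0,"yaw":0}]'
```

```text
time_s: 4.88
ee_pos: [472.6, 191.6, 87.2]
ee_rot: [180.0, -1.5, 4.7]
force: [25.6, -7.8, -13.1]
gripper_width: 30.0
gripper_force: 30.0
```

```bash
python3 -m crank '[{"grip":0.06,"x":0.006,"y":0,"z":0,"yaw":0},{"grip":0.06,"x":0.006,"y":0,"z":0,"yaw":0},{"grip":0.06,"x":0.006,"y":0,"z":-0.03,"yaw":0},{"grip":0.06,"x":0.006,"y":0,"z":-0.07,"yaw":0},{"grip":0.06,"x":0.006,"y":0.01,"z":-0.11,"yaw":0}]' 20 && python3 -m crank '[{"grip":0.06,"x":-0.02,"y":0.03,"z":-0.03,"yaw":0.078},{"grip":0.06,"x":-0.04,"y":0.06,"z":-0.06,"yaw":0.078},{"grip":0.06,"x":-0.06,"y":0.09,"z":-0.09,"yaw":0.078},{"grip":0.06,"x":-0.07,"y":0.12,"z":-0.12,"yaw":0.078},{"grip":0.06,"x":-0.07,"y":0.12,"z":-0.12,"yaw":0.078}]'
python3 - <<'E'
from h import *
c,im=snap("wrist","w3.png"); print(state()["ee_pos"],state()["ee_rot"]); np.savez("w3.npz",K=c[0],R=c[1],t=c[2])
E
```

```text
time_s: 5.3
ee_pos: [465.7, 182.7, 195.6]
ee_rot: [-180.0, 0.2, 4.5]
force: [0.1, 1.2, 0.0]
gripper_width: 59.1
gripper_force: 0.0
time_s: 5.72
ee_pos: [405.5, 55.0, 318.8]
ee_rot: [180.0, -0.3, -0.1]
force: [1.1, 0.0, -0.0]
gripper_width: 60.0
gripper_force: 0.0
[406.11500838  54.3261054  319.88062976] [ 1.79946461e+02 -4.45900261e-01 -1.37160090e-01]
```

View pics/w3.png

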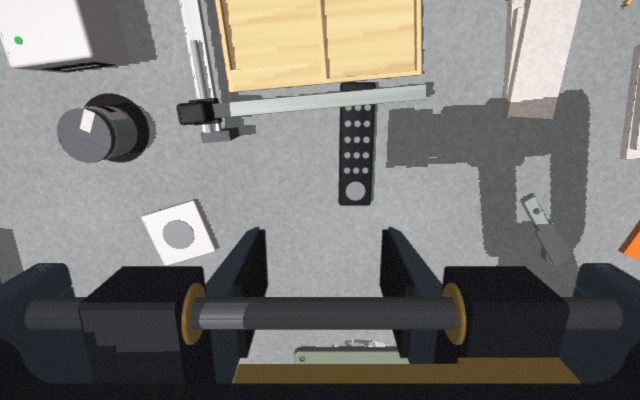

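The bar is fully out, with its carriage at the rail's end stop at (200,120) and the bar across at rows 90–110, clear of the tray. Next a closer view of the stacks, plus an enlarged crop of the tray from the scene camera.

```bash
python3 -m crank '[{"grip":0.09,"x":0,"y":0.04,"z":0,"yaw":0},{"grip":0.09,"x":0,"y":0.08,"z":0,"yaw":0},{"grip":0.09,"x":0,"y":0.12,"z":0,"yaw":0},{"grip":0.09,"x":0,"y":0.16,"z":0,"yaw":0},{"grip":0.09,"x":0,"y":0.2,"z":0,"yaw":0}]' && python3 -m crank '[{"grip":0.09,"x":0.014,"y":0.04,"z":0.03,"yaw":0},{"grip":0.09,"x":0.014,"y":0.08,"z":0.06,"yaw":0},{"grip":0.09,"x":0.014,"y":0.12,"z":0.08,"yaw":0},{"grip":0.09,"x":0.014,"y":0.124,"z":0.08,"yaw":0},{"grip":0.09,"x":0.014,"y":0.124,"z":0.08,"yaw":0}]'
python3 - <<'E'
from h import *
c,im=snap("wrist","w4.png"); print(state()["ee_pos"],state()["ee_rot"]); np.savez("w4.npz",K=c[0],R=c[1],t=c[2])
c2,s=snap("scene","s4.png")
a=cv2.resize(im[0:200,170:490],None,fx=2.5,fy=2.5,interpolation=cv2.INTER_CUBIC)
cv2.imwrite("pics/c4.png",a)
cv2.imwrite("pics/c5.png",cv2.resize(s[190:310,260:500],None,fx=3.3,fy=3.3,interpolation=cv2.INTER_CUBIC))
E
```

```text
time_s: 6.18
ee_pos: [406.1, -143.7, 314.4]
ee_rot: [-179.9, 0.0, 0.0]
force: [1.7, 0.9, -0.1]
gripper_width: 88.9
gripper_force: 0.0
time_s: 6.6
ee_pos: [419.5, -269.0, 231.1]
ee_rot: [-179.8, 0.3, -0.2]
force: [-0.1, 0.2, -0.1]
gripper_width: 90.3
gripper_force: 0.0
[ 419.95566046 -267.24257588  232.61965735] [-1.79806847e+02  2.25039785e-01 -1.65124141e-01]
```

View pics/c4.png

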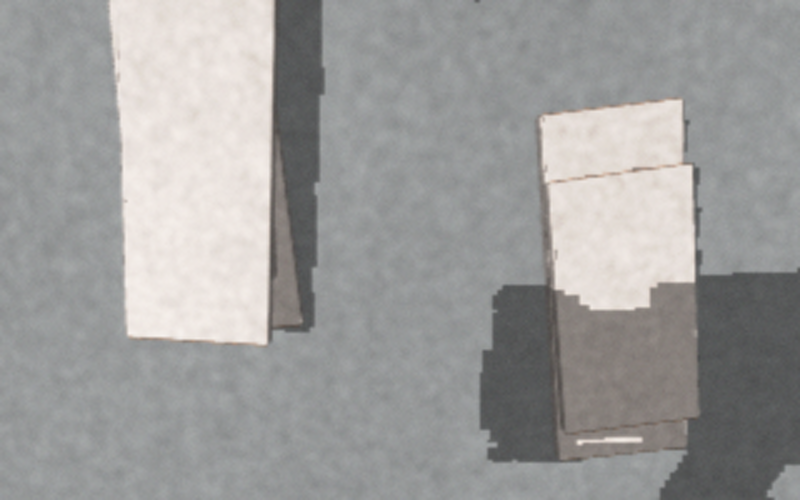

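View pics/c5.png

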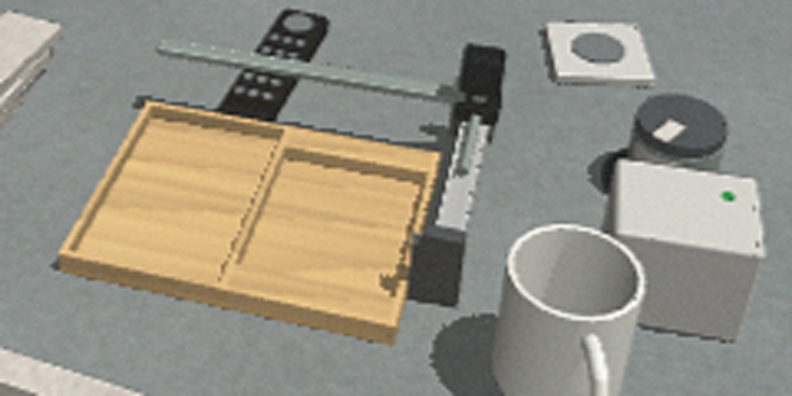

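Scene crop: the short bay is the right one, with thick end blocks and centred; the left bay is long; the mug is well behind them. Wrist crop: short_2 on long_2 with corners (545,182), (693,165), (698,417), (563,433). long_3 is on top of stack B with its near edge (128,335)–(268,343).

Run:
```python
from h import *
f=np.load("w4.npz");c=(f["K"],f["R"],f["t"])
g=lambda X,Y,z: ray(c,170+X/2.5,Y/2.5,z)[:2]
A=[g(X,Y,24) for X,Y in((545,182),(693,165),(698,417),(563,433))]
print("A",np.mean(A,0),"w",np.linalg.norm(A[0]-A[1]),np.linalg.norm(A[2]-A[3]),"len",np.linalg.norm(A[0]-A[3]),np.linalg.norm(A[1]-A[2]))
for a,b in((3,0),(2,1)): print(np.degrees(np.arctan2(*(A[a-0]-A[b])[::-1]*-1)))
L=[g(X,Y,12) for X,Y in((541,115),(683,98),(686,447),(560,460))]
print("A low",np.mean(L,0),[np.degrees(np.arctan2(*(L[b]-L[a])[::-1])) for a,b in((3,0),(2,1))],np.linalg.norm(L[0]-L[3]))
B=[g(X,Y,36) for X,Y in((112,0),(275,0),(268,343),(128,335))]
print("B w",np.linalg.norm(B[2]-B[3]),B)
d=[np.degrees(np.arctan2(*(B[b]-B[a])[::-1])) for a,b in((3,0),(2,1))];print(d)
m=(B[2]+B[3])/2;a=np.radians(np.mean(d));print("B ctr",m+70*np.array([np.cos(a),np.sin(a)]))
```

```text
A [ 473.88552099 -365.09710005] w 56.7914229530771 56.27360649176734 len 99.93339206088606 99.13679526946763
7.2079086193662425
6.915378129836392
A low [ 478.80319512 -364.84996441] [np.float64(6.204144768310479), np.float64(6.057993129241694)] 139.94421015328518
B w 55.01149771660086 [array([ 581.00263486, -172.65816979]), array([ 580.73001387, -230.30350373]), array([ 460.56785292, -222.66424241]), array([ 463.88967536, -167.75312899])]
[np.float64(-2.3983167962850542), np.float64(-3.6376607235684726)]
B ctr [ 532.13167792 -198.89414975]
```

```bash
python3 -m crank '[{"grip":0.08,"x":0.02,"y":0.03,"z":0.035,"yaw":-0.12},{"grip":0.08,"x":0.035,"y":0.06,"z":0.06,"yaw":-0.125},{"grip":0.08,"x":0.054,"y":0.09,"z":0.085,"yaw":-0.125},{"grip":0.08,"x":0.054,"y":0.098,"z":0.12,"yaw":-0.125},{"grip":0.08,"x":0.054,"y":0.098,"z":0.15,"yaw":-0.125}]' && python3 -m crank '[{"grip":0.08,"x":0,"y":0,"z":0.01,"yaw":0},{"grip":0.08,"x":0,"y":0,"z":0.02,"yaw":0},{"grip":0.08,"x":0,"y":0,"z":0.03,"yaw":0},{"grip":0.08,"x":0,"y":0,"z":0.03,"yaw":0},{"grip":0.08,"x":0,"y":0,"z":0.03,"yaw":0}]'
```

```text
time_s: 7.12
ee_pos: [477.4, -366.4, 84.3]
ee_rot: [179.8, -0.2, 7.2]
force: [-0.7, 0.5, -0.7]
gripper_width: 80.2
gripper_force: 0.0
time_s: 7.53
ee_pos: [475.6, -364.9, 56.4]
ee_rot: [179.9, -0.1, 7.2]
force: [-0.4, 0.4, 0.5]
gripper_width: 79.8
gripper_force: 0.0
```

```bash
python3 -m crank '[{"grip":0.08,"x":0,"y":0,"z":0.01,"yaw":0},{"grip":0.08,"x":0,"y":0,"z":0.02,"yaw":0},{"grip":0.08,"x":0,"y":0,"z":0.027,"yaw":0},{"grip":0.08,"x":0,"y":0,"z":0.027,"yaw":0},{"grip":0.08,"x":0,"y":0,"z":0.027,"yaw":0}]' && python3 -m crank '[{"grip":0.05,"x":0,"y":0,"z":0,"yaw":0},{"grip":0.04,"x":0,"y":0,"z":0,"yaw":0},{"grip":0.04,"x":0,"y":0,"z":0,"yaw":0},{"grip":0.04,"x":0,"y":0,"z":0,"yaw":0},{"grip":0.04,"x":0,"y":0,"z":0,"yaw":0}]' 25 && python3 -m crank '[{"grip":0.04,"x":0,"y":0,"z":-0.005,"yaw":0},{"grip":0.04,"x":0,"y":0,"z":-0.015,"yaw":0},{"grip":0.04,"x":0,"y":0,"z":-0.04,"yaw":0},{"grip":0.04,"x":0,"y":0,"z":-0.08,"yaw":0},{"grip":0.04,"x":0,"y":0,"z":-0.12,"yaw":0}]'
```

```text
time_s: 7.95
ee_pos: [474.4, -364.9, 27.3]
ee_rot: [-179.9, 0.1, 7.1]
force: [0.6, 0.4, -0.4]
gripper_width: 79.9
gripper_force: 0.0
time_s: 8.37
ee_pos: [475.0, -365.3, 28.3]
ee_rot: [180.0, -0.0, 7.1]
force: [0.1, -0.3, 1.1]
gripper_width: 56.1
gripper_force: 25.0
time_s: 8.78
ee_pos: [474.1, -364.5, 149.2]
ee_rot: [-179.9, 0.1, 7.2]
force: [0.7, -0.6, -0.8]
gripper_width: 55.8
gripper_force: 25.0
```

```bash
python3 -m crank '[{"grip":0.04,"x":0.012,"y":-0.035,"z":0,"yaw":0},{"grip":0.04,"x":0.027,"y":-0.074,"z":0,"yaw":0},{"grip":0.04,"x":0.042,"y":-0.113,"z":0,"yaw":0},{"grip":0.04,"x":0.057,"y":-0.152,"z":0,"yaw":0},{"grip":0.04,"x":0.072,"y":-0.191,"z":0,"yaw":0}]' && python3 -m crank '[{"grip":0.04,"x":0.015,"y":-0.038,"z":0,"yaw":0},{"grip":0.04,"x":0.03,"y":-0.076,"z":0,"yaw":0},{"grip":0.04,"x":0.044,"y":-0.114,"z":0,"yaw":0},{"grip":0.04,"x":0.058,"y":-0.152,"z":0,"yaw":0},{"grip":0.04,"x":0.072,"y":-0.19,"z":0,"yaw":0}]' && python3 -m crank '[{"grip":0.04,"x":0.015,"y":-0.038,"z":0,"yaw":0.02},{"grip":0.04,"x":0.029,"y":-0.075,"z":0,"yaw":0.047},{"grip":0.04,"x":0.029,"y":-0.083,"z":0.03,"yaw":0.047},{"grip":0.04,"x":0.029,"y":-0.083,"z":0.07,"yaw":0.047},{"grip":0.04,"x":0.029,"y":-0.083,"z":0.09,"yaw":0.047}]' && python3 -m crank '[{"grip":0.04,"x":0,"y":0,"z":0.01,"yaw":0},{"grip":0.04,"x":0,"y":0,"z":0.01,"yaw":0},{"grip":0.04,"x":0,"y":0,"z":0.01,"yaw":0},{"grip":0.04,"x":0,"y":0,"z":0.01,"yaw":0},{"grip":0.04,"x":0,"y":0,"z":0.01,"yaw":0}]'
```

```text
time_s: 9.2
ee_pos: [522.5, -165.4, 149.2]
ee_rot: [180.0, -0.1, 7.1]
force: [0.9, 0.7, -0.6]
gripper_width: 55.8
gripper_force: 25.0
time_s: 9.62
ee_pos: [570.3, 32.4, 149.1]
ee_rot: [180.0, -0.1, 7.2]
force: [0.7, -0.6, -0.4]
gripper_width: 55.7
gripper_force: 25.0
time_s: 10.03
ee_pos: [586.7, 117.5, 55.5]
ee_rot: [180.0, 0.2, 4.6]
force: [-0.6, -0.3, -1.5]
gripper_width: 56.0
gripper_force: 25.0
time_s: 10.45
ee_pos: [590.1, 116.3, 50.1]
ee_rot: [-180.0, -0.2, 4.4]
force: [0.0, 0.3, -0.5]
gripper_width: 55.8
gripper_force: 25.0
```

```bash
python3 -m crank '[{"grip":0.04,"x":-0.002,"y":-0.001,"z":0.01,"yaw":0},{"grip":0.04,"x":-0.002,"y":-0.001,"z":0.018,"yaw":0},{"grip":0.04,"x":-0.002,"y":-0.001,"z":0.024,"yaw":0},{"grip":0.04,"x":-0.002,"y":-0.001,"z":0.027,"yaw":0},{"grip":0.04,"x":-0.002,"y":-0.001,"z":0.027,"yaw":0}]' && python3 -m crank '[{"grip":0.064,"x":0,"y":0,"z":0,"yaw":0},{"grip":0.064,"x":0,"y":0,"z":0,"yaw":0},{"grip":0.064,"x":0,"y":0,"z":-0.005,"yaw":0},{"grip":0.064,"x":0,"y":0,"z":-0.03,"yaw":0},{"grip":0.064,"x":0,"y":0,"z":-0.07,"yaw":0}]' 20
```

```text
time_s: 10.87
ee_pos: [585.9, 117.0, 21.9]
ee_rot: [180.0, 0.1, 4.5]
force: [-3.9, -0.6, 10.5]
gripper_width: 56.1
gripper_force: 25.0
time_s: 11.28
ee_pos: [583.5, 116.6, 87.7]
ee_rot: [179.9, 0.6, 4.5]
force: [1.5, 0.4, -0.3]
gripper_width: 64.2
gripper_force: 0.0
```

```bash
python3 -m crank '[{"grip":0.08,"x":-0.01,"y":0.02,"z":-0.035,"yaw":0},{"grip":0.08,"x":-0.027,"y":0.053,"z":-0.05,"yaw":0},{"grip":0.08,"x":-0.044,"y":0.088,"z":-0.06,"yaw":0},{"grip":0.08,"x":-0.062,"y":0.124,"z":-0.07,"yaw":0},{"grip":0.08,"x":-0.08,"y":0.16,"z":-0.08,"yaw":0}]' && python3 -m crank '[{"grip":0.08,"x":-0.018,"y":0.036,"z":-0.01,"yaw":0},{"grip":0.08,"x":-0.036,"y":0.072,"z":-0.02,"yaw":0},{"grip":0.08,"x":-0.054,"y":0.108,"z":-0.03,"yaw":0},{"grip":0.08,"x":-0.072,"y":0.144,"z":-0.04,"yaw":0},{"grip":0.08,"x":-0.09,"y":0.18,"z":-0.05,"yaw":0.05}]' &&  python3 -m crank '[{"grip":0.08,"x":-0.02,"y":0.028,"z":-0.01,"yaw":0.028},{"grip":0.08,"x":-0.025,"y":0.028,"z":-0.01,"yaw":0.028},{"grip":0.08,"x":-0.025,"y":0.028,"z":-0.01,"yaw":0.028},{"grip":0.08,"x":-0.025,"y":0.028,"z":-0.01,"yaw":0.028},{"grip":0.08,"x":-0.025,"y":0.028,"z":-0.01,"yaw":0.028}]'
cat >> h.py <<'E'
def panels(c,im,z,a0=1500):
    "white blobs -> min-area rect on plane z"
    hsv=cv2.cvtColor(im,cv2.COLOR_BGR2HSV); b,g,r=[im[...,i].astype(int) for i in range(3)]
    m=(((r-b)>=6)&((r-b)<45)&(hsv[...,2]>100)).astype(np.uint8)*255
    m[230:]=0
    m=cv2.morphologyEx(m,cv2.MORPH_OPEN,np.ones((3,3))); m=cv2.morphologyEx(m,cv2.MORPH_CLOSE,np.ones((7,7)))
    out=[]
    for k in cv2.findContours(m,0,cv2.CHAIN_APPROX_NONE)[0]:
        if cv2.contourArea(k)<a0: continue
        W=np.array([ray(c,u+.0,v+.0,z)[:2] for u,v in k[:,0]],np.float32)
        r=cv2.minAreaRect(W); p=cv2.boxPoints(r); e=[p[1]-p[0],p[2]-p[1]]; L=max(e,key=np.linalg.norm)
        y=(np.degrees(np.arctan2(L[1],L[0]))+90)%180-90
        print("rect",np.round(r[0],1),np.round(sorted(r[1]),1),"yaw",round(float(y),1),"px",k[:,0].mean(0).round(),"area",cv2.contourArea(k))
E
python3 - <<'E'
from h import *
c,im=snap("wrist","w6.png"); print(state()["ee_pos"],state()["ee_rot"]); np.savez("w6.npz",K=c[0],R=c[1],t=c[2])
panels(c,im,12); panels(c,im,36)
E
```

```text
time_s: 11.7
ee_pos: [518.4, -49.8, 171.7]
ee_rot: [180.0, -0.0, 4.5]
force: [0.1, -0.4, -0.2]
gripper_width: 80.3
gripper_force: 0.0
time_s: 12.12
ee_pos: [442.3, -236.5, 221.6]
ee_rot: [180.0, -0.0, 1.6]
force: [0.8, -0.8, 1.1]
gripper_width: 80.1
gripper_force: 0.0
time_s: 12.53
ee_pos: [419.6, -262.5, 230.5]
ee_rot: [-179.9, 0.0, 0.1]
force: [0.9, 0.0, -0.7]
gripper_width: 79.9
gripper_force: 0.0
[ 419.74589719 -262.47004781  230.45508574] [-1.79954148e+02  3.14011034e-02  9.74479722e-02]
rect [ 479.2 -363. ] [ 57.1 141.5] yaw 6.0 px [422. 112.] area 7538.5
rect [ 522.8 -198.9] [ 73.2 130.7] yaw -2.2 px [257.  68.] area 8846.0
rect [ 480.7 -356.6] [ 53.4 132.4] yaw 6.0 px [422. 112.] area 7538.5
rect [ 521.6 -202.9] [ 68.6 122.3] yaw -2.2 px [257.  68.] area 8846.0
```

View pics/w6.png

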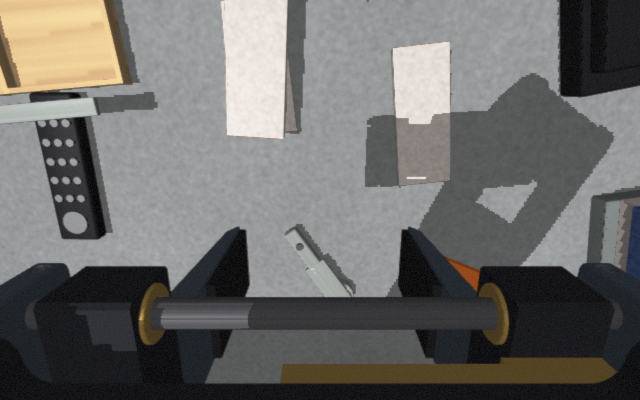

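long_2 now lies alone at (422,112), which is (479,-363) at 6.0°. Stack B is undisturbed. Grasping long_2.

```bash
python3 -m crank '[{"grip":0.08,"x":0.02,"y":0.035,"z":0.03,"yaw":-0.1},{"grip":0.08,"x":0.04,"y":0.07,"z":0.05,"yaw":-0.105},{"grip":0.08,"x":0.059,"y":0.1,"z":0.065,"yaw":-0.105},{"grip":0.08,"x":0.059,"y":0.1,"z":0.105,"yaw":-0.105},{"grip":0.08,"x":0.059,"y":0.1,"z":0.145,"yaw":-0.105}]' && python3 -m crank '[{"grip":0.08,"x":0,"y":0,"z":0.02,"yaw":0},{"grip":0.08,"x":0,"y":0,"z":0.035,"yaw":0},{"grip":0.08,"x":0,"y":0,"z":0.04,"yaw":0},{"grip":0.08,"x":0,"y":0,"z":0.04,"yaw":0},{"grip":0.08,"x":0,"y":0,"z":0.04,"yaw":0}]'
```

```text
time_s: 13.0
ee_pos: [481.8, -365.6, 86.0]
ee_rot: [179.8, -0.2, 6.1]
force: [0.0, -0.1, -1.1]
gripper_width: 80.3
gripper_force: 0.0
time_s: 13.42
ee_pos: [479.2, -363.3, 47.3]
ee_rot: [180.0, -0.0, 6.1]
force: [0.8, -0.0, -0.1]
gripper_width: 79.8
gripper_force: 0.0
```

```bash
python3 -m crank '[{"grip":0.08,"x":0,"y":0,"z":0.01,"yaw":0},{"grip":0.08,"x":0,"y":0,"z":0.02,"yaw":0},{"grip":0.08,"x":0,"y":0,"z":0.026,"yaw":0},{"grip":0.08,"x":0,"y":0,"z":0.029,"yaw":0},{"grip":0.08,"x":0,"y":0,"z":0.029,"yaw":0}]' && python3 -m crank '[{"grip":0.05,"x":0,"y":0,"z":0,"yaw":0},{"grip":0.04,"x":0,"y":0,"z":0,"yaw":0},{"grip":0.04,"x":0,"y":0,"z":0,"yaw":0},{"grip":0.04,"x":0,"y":0,"z":0,"yaw":0},{"grip":0.04,"x":0,"y":0,"z":0,"yaw":0}]' 25 && python3 -m crank '[{"grip":0.04,"x":0,"y":0,"z":-0.005,"yaw":0},{"grip":0.04,"x":0,"y":0,"z":-0.015,"yaw":0},{"grip":0.04,"x":0,"y":0,"z":-0.04,"yaw":0},{"grip":0.04,"x":0,"y":0,"z":-0.08,"yaw":0},{"grip":0.04,"x":0,"y":0,"z":-0.12,"yaw":0}]'
```

```text
time_s: 13.83
ee_pos: [477.7, -363.3, 16.9]
ee_rot: [-179.9, 0.1, 6.0]
force: [0.0, 0.5, 0.3]
gripper_width: 79.9
gripper_force: 0.0
time_s: 14.25
ee_pos: [478.4, -363.9, 18.2]
ee_rot: [180.0, -0.0, 6.0]
force: [0.0, 0.0, 1.4]
gripper_width: 55.9
gripper_force: 25.0
time_s: 14.67
ee_pos: [477.5, -363.0, 138.9]
ee_rot: [-179.9, 0.1, 6.0]
force: [1.1, -0.7, 0.1]
gripper_width: 55.6
gripper_force: 25.0
```

```bash
python3 -m crank '[{"grip":0.04,"x":0.015,"y":-0.035,"z":0,"yaw":0},{"grip":0.04,"x":0.032,"y":-0.073,"z":0,"yaw":0},{"grip":0.04,"x":0.049,"y":-0.111,"z":0,"yaw":0},{"grip":0.04,"x":0.066,"y":-0.149,"z":0,"yaw":0},{"grip":0.04,"x":0.083,"y":-0.187,"z":0,"yaw":0}]' && python3 -m crank '[{"grip":0.04,"x":0.017,"y":-0.038,"z":0,"yaw":0},{"grip":0.04,"x":0.034,"y":-0.076,"z":0,"yaw":0},{"grip":0.04,"x":0.051,"y":-0.114,"z":0,"yaw":0.01},{"grip":0.04,"x":0.068,"y":-0.15,"z":0,"yaw":0.026},{"grip":0.04,"x":0.073,"y":-0.164,"z":0.02,"yaw":0.026}]' && python3 -m crank '[{"grip":0.04,"x":0,"y":0,"z":0.04,"yaw":0},{"grip":0.04,"x":0,"y":0,"z":0.06,"yaw":0},{"grip":0.04,"x":0,"y":0,"z":0.07,"yaw":0},{"grip":0.04,"x":0,"y":0,"z":0.07,"yaw":0},{"grip":0.04,"x":0,"y":0,"z":0.07,"yaw":0}]'
```

```text
time_s: 15.08
ee_pos: [541.5, -167.3, 139.0]
ee_rot: [180.0, -0.1, 6.0]
force: [1.3, -0.2, -0.6]
gripper_width: 55.7
gripper_force: 25.0
time_s: 15.5
ee_pos: [601.3, 6.5, 122.3]
ee_rot: [-179.9, -0.7, 4.7]
force: [1.1, -0.0, -0.8]
gripper_width: 55.7
gripper_force: 25.0
time_s: 15.92
ee_pos: [597.3, 1.5, 48.7]
ee_rot: [180.0, -0.1, 4.5]
force: [0.6, 0.1, -0.4]
gripper_width: 55.4
gripper_force: 25.0
```

```bash
python3 -m crank '[{"grip":0.04,"x":-0.001,"y":-0.001,"z":0.01,"yaw":0},{"grip":0.04,"x":-0.001,"y":-0.001,"z":0.018,"yaw":0},{"grip":0.04,"x":-0.001,"y":-0.001,"z":0.022,"yaw":0},{"grip":0.04,"x":-0.001,"y":-0.001,"z":0.024,"yaw":0},{"grip":0.04,"x":-0.001,"y":-0.001,"z":0.024,"yaw":0}]' && python3 -m crank '[{"grip":0.064,"x":0,"y":0,"z":0,"yaw":0},{"grip":0.064,"x":0,"y":0,"z":0,"yaw":0},{"grip":0.064,"x":0,"y":0,"z":-0.005,"yaw":0},{"grip":0.064,"x":0,"y":0,"z":-0.03,"yaw":0},{"grip":0.064,"x":0,"y":0,"z":-0.07,"yaw":0}]' 20
```

```text
time_s: 16.33
ee_pos: [595.6, 2.5, 24.2]
ee_rot: [180.0, -0.0, 4.5]
force: [-0.8, 0.7, 1.2]
gripper_width: 55.6
gripper_force: 25.0
time_s: 16.75
ee_pos: [592.7, 2.6, 91.1]
ee_rot: [-180.0, 0.5, 4.5]
force: [1.0, 0.0, 0.6]
gripper_width: 63.8
gripper_force: 0.0
```

```bash
python3 -m crank '[{"grip":0.08,"x":-0.015,"y":0.02,"z":-0.03,"yaw":0},{"grip":0.08,"x":-0.04,"y":0.045,"z":-0.05,"yaw":0},{"grip":0.08,"x":-0.065,"y":0.07,"z":-0.07,"yaw":0},{"grip":0.08,"x":-0.09,"y":0.095,"z":-0.09,"yaw":0},{"grip":0.08,"x":-0.115,"y":0.12,"z":-0.11,"yaw":0.05}]' && python3 -m crank '[{"grip":0.08,"x":-0.025,"y":0.025,"z":-0.02,"yaw":0.028},{"grip":0.08,"x":-0.05,"y":0.05,"z":-0.04,"yaw":0.028},{"grip":0.08,"x":-0.052,"y":0.059,"z":-0.045,"yaw":0.028},{"grip":0.08,"x":-0.052,"y":0.059,"z":-0.045,"yaw":0.028},{"grip":0.08,"x":-0.052,"y":0.059,"z":-0.045,"yaw":0.028}]'
python3 - <<'E'
from h import *
c,im=snap("wrist","w7.png"); print(state()["ee_pos"],state()["ee_rot"]); np.savez("w7.npz",K=c[0],R=c[1],t=c[2])
panels(c,im,36)
E
```

```text
time_s: 17.17
ee_pos: [489.1, -126.9, 205.3]
ee_rot: [180.0, -0.0, 1.6]
force: [0.4, -0.6, 0.3]
gripper_width: 80.2
gripper_force: 0.0
time_s: 17.58
ee_pos: [440.4, -186.5, 248.9]
ee_rot: [-180.0, -0.1, -0.0]
force: [0.6, 0.7, 0.2]
gripper_width: 79.9
gripper_force: 0.0
[ 440.3808551  -185.80643028  248.1700396 ] [-1.79938300e+02  2.64826330e-02  4.71229522e-02]
rect [ 531.4 -198.2] [ 65.  142.9] yaw -0.2 px [336.  79.] area 8938.5
rect [567.8  -8.3] [54.  83.1] yaw 4.2 px [138.  44.] area 4964.5
rect [571.2 103.2] [56.6 73.8] yaw 4.0 px [26. 43.] area 4050.5
```

View pics/w7.png

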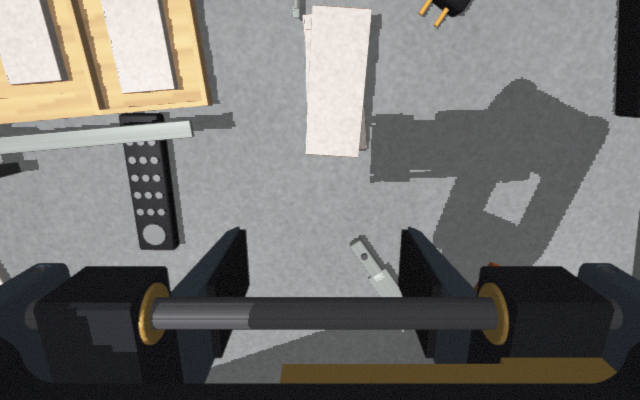

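Both placed panels lie flat in the bays at (35,40) and (140,45). long_3's corners are (312,5), (371,9), (358,157), (306,154); the lower panel peeks out at both sides; the screwdriver tip is at (296,8), clear of the fingers.

Run:
```python
from h import *
f=np.load("w7.npz");c=(f["K"],f["R"],f["t"])
A=np.array([ray(c,u,v,36)[:2] for u,v in((312,5),(371,9),(358,157),(306,154))])
print(A.mean(0),[np.degrees(np.arctan2(*(A[a]-A[b])[::-1])) for a,b in((0,3),(1,2))],[np.linalg.norm(A[i]-A[i-1]) for i in range(4)])
print(ray(c,305,17,12),ray(c,366,148,12))
```

```text
[ 531.358772  -199.0901207] [np.float64(-3.1666508630331873), np.float64(-3.4120421023930203)] [np.float64(140.03417826146645), np.float64(55.34677672962105), np.float64(139.87635145824288), np.float64(54.746921857232444)]
[ 597.26594419 -167.6552401    12.        ] [ 465.79124172 -233.36342737   12.        ]
```

```bash
python3 -m crank '[{"grip":0.08,"x":0.03,"y":0.004,"z":0.02,"yaw":0.05},{"grip":0.08,"x":0.06,"y":0.008,"z":0.04,"yaw":0.057},{"grip":0.08,"x":0.085,"y":0.013,"z":0.07,"yaw":0.057},{"grip":0.08,"x":0.091,"y":0.013,"z":0.11,"yaw":0.057},{"grip":0.08,"x":0.091,"y":0.013,"z":0.14,"yaw":0.057}]' && python3 -m crank '[{"grip":0.08,"x":0,"y":0,"z":0.02,"yaw":0},{"grip":0.08,"x":0,"y":0,"z":0.035,"yaw":0},{"grip":0.08,"x":0,"y":0,"z":0.04,"yaw":0},{"grip":0.08,"x":0,"y":0,"z":0.04,"yaw":0},{"grip":0.08,"x":0,"y":0,"z":0.04,"yaw":0}]'
```

```text
time_s: 18.05
ee_pos: [532.7, -197.4, 104.4]
ee_rot: [-179.9, 0.2, -3.1]
force: [-0.8, -0.0, -0.5]
gripper_width: 79.7
gripper_force: 0.0
time_s: 18.47
ee_pos: [531.7, -198.7, 68.6]
ee_rot: [-180.0, 0.0, -3.1]
force: [0.3, -0.4, -0.5]
gripper_width: 80.3
gripper_force: 0.0
```

```bash
python3 -m crank '[{"grip":0.08,"x":0,"y":0,"z":0.01,"yaw":0},{"grip":0.08,"x":0,"y":0,"z":0.02,"yaw":0},{"grip":0.08,"x":0,"y":0,"z":0.025,"yaw":0},{"grip":0.08,"x":0,"y":0,"z":0.028,"yaw":0},{"grip":0.08,"x":0,"y":0,"z":0.028,"yaw":0}]' && python3 -m crank '[{"grip":0.05,"x":0,"y":0,"z":0,"yaw":0},{"grip":0.04,"x":0,"y":0,"z":0,"yaw":0},{"grip":0.04,"x":0,"y":0,"z":0,"yaw":0},{"grip":0.04,"x":0,"y":0,"z":0,"yaw":0},{"grip":0.04,"x":0,"y":0,"z":0,"yaw":0}]' 25 && python3 -m crank '[{"grip":0.04,"x":0,"y":0,"z":-0.005,"yaw":0},{"grip":0.04,"x":0,"y":0,"z":-0.015,"yaw":0},{"grip":0.04,"x":0,"y":0,"z":-0.04,"yaw":0},{"grip":0.04,"x":0,"y":0,"z":-0.08,"yaw":0},{"grip":0.04,"x":0,"y":0,"z":-0.11,"yaw":0}]'
```

```text
time_s: 18.88
ee_pos: [530.6, -199.3, 40.0]
ee_rot: [-180.0, 0.1, -3.2]
force: [0.1, 0.1, 0.0]
gripper_width: 80.1
gripper_force: 0.0
time_s: 19.3
ee_pos: [531.3, -199.6, 41.2]
ee_rot: [180.0, -0.0, -3.2]
force: [-0.1, -0.1, 1.1]
gripper_width: 55.9
gripper_force: 25.0
time_s: 19.72
ee_pos: [531.4, -199.5, 153.7]
ee_rot: [180.0, -0.1, -3.2]
force: [0.4, -0.4, -0.6]
gripper_width: 55.4
gripper_force: 25.0
```

```bash
python3 -m crank '[{"grip":0.04,"x":0.01,"y":-0.036,"z":0,"yaw":0},{"grip":0.04,"x":0.021,"y":-0.075,"z":0,"yaw":0},{"grip":0.04,"x":0.032,"y":-0.114,"z":0,"yaw":-0.04},{"grip":0.04,"x":0.043,"y":-0.153,"z":0,"yaw":-0.1},{"grip":0.04,"x":0.054,"y":-0.188,"z":0,"yaw":-0.134}]' && python3 -m crank '[{"grip":0.04,"x":0.001,"y":-0.017,"z":0.03,"yaw":0},{"grip":0.04,"x":0.001,"y":-0.017,"z":0.06,"yaw":0},{"grip":0.04,"x":0.001,"y":-0.017,"z":0.08,"yaw":0},{"grip":0.04,"x":0.001,"y":-0.017,"z":0.085,"yaw":0},{"grip":0.04,"x":0.001,"y":-0.017,"z":0.085,"yaw":0}]'  && python3 -m crank '[{"grip":0.04,"x":0,"y":0,"z":0,"yaw":0},{"grip":0.04,"x":0,"y":0,"z":0,"yaw":0},{"grip":0.04,"x":0,"y":0,"z":0,"yaw":0},{"grip":0.04,"x":0,"y":0,"z":0,"yaw":0},{"grip":0.04,"x":0,"y":0,"z":0,"yaw":0}]'
```

```text
time_s: 20.13
ee_pos: [595.9, -12.6, 152.0]
ee_rot: [-180.0, -0.1, 4.6]
force: [0.5, -0.0, -1.0]
gripper_width: 56.2
gripper_force: 25.0
time_s: 20.55
ee_pos: [594.4, 2.3, 65.0]
ee_rot: [-180.0, 0.2, 4.5]
force: [0.7, -0.1, -0.1]
gripper_width: 55.6
gripper_force: 25.0
time_s: 20.97
ee_pos: [595.7, 2.0, 66.8]
ee_rot: [180.0, -0.1, 4.4]
force: [0.4, -0.1, -0.8]
gripper_width: 55.9
gripper_force: 25.0
```

```bash
python3 -m crank '[{"grip":0.04,"x":0,"y":0,"z":0.012,"yaw":0},{"grip":0.04,"x":0,"y":0,"z":0.022,"yaw":0},{"grip":0.04,"x":0,"y":0,"z":0.028,"yaw":0},{"grip":0.04,"x":0,"y":0,"z":0.031,"yaw":0},{"grip":0.04,"x":0,"y":0,"z":0.031,"yaw":0}]' && python3 -m crank '[{"grip":0.064,"x":0,"y":0,"z":0,"yaw":0},{"grip":0.064,"x":0,"y":0,"z":0,"yaw":0},{"grip":0.064,"x":0,"y":0,"z":-0.005,"yaw":0},{"grip":0.064,"x":0,"y":0,"z":-0.03,"yaw":0},{"grip":0.064,"x":0,"y":0,"z":-0.07,"yaw":0}]' 20 && python3 -m crank '[{"grip":0.08,"x":-0.015,"y":0.02,"z":-0.03,"yaw":0},{"grip":0.08,"x":-0.04,"y":0.045,"z":-0.05,"yaw":0},{"grip":0.08,"x":-0.065,"y":0.07,"z":-0.07,"yaw":0},{"grip":0.08,"x":-0.09,"y":0.095,"z":-0.09,"yaw":0},{"grip":0.08,"x":-0.115,"y":0.12,"z":-0.11,"yaw":0.05}]' && python3 -m crank '[{"grip":0.08,"x":-0.025,"y":0.025,"z":-0.02,"yaw":0.028},{"grip":0.08,"x":-0.05,"y":0.05,"z":-0.03,"yaw":0.028},{"grip":0.08,"x":-0.052,"y":0.059,"z":-0.035,"yaw":0.028},{"grip":0.08,"x":-0.052,"y":0.059,"z":-0.035,"yaw":0.028},{"grip":0.08,"x":-0.052,"y":0.059,"z":-0.035,"yaw":0.028}]'
python3 - <<'E'
from h import *
c,im=snap("wrist","w8.png"); print(state()["ee_pos"],state()["ee_rot"]); np.savez("w8.npz",K=c[0],R=c[1],t=c[2])
panels(c,im,24)
E
```

```text
time_s: 21.38
ee_pos: [594.9, 2.2, 35.0]
ee_rot: [-180.0, 0.1, 4.5]
force: [-1.2, -0.2, 3.3]
gripper_width: 55.7
gripper_force: 25.0
time_s: 21.8
ee_pos: [592.5, 2.3, 102.0]
ee_rot: [-180.0, 0.5, 4.5]
force: [0.8, 0.1, -0.9]
gripper_width: 64.1
gripper_force: 0.0
time_s: 22.22
ee_pos: [488.7, -127.2, 216.2]
ee_rot: [180.0, -0.0, 1.6]
force: [-0.5, -0.4, 0.6]
gripper_width: 80.1
gripper_force: 0.0
time_s: 22.63
ee_pos: [440.0, -186.7, 250.0]
ee_rot: [-180.0, -0.1, -0.1]
force: [0.2, 1.2, 0.2]
gripper_width: 79.9
gripper_force: 0.0
[ 440.05486249 -186.09607764  249.34377684] [-1.79946731e+02  9.64887772e-03 -9.52781175e-03]
rect [ 532.2 -196.1] [ 62.2 137.8] yaw 4.2 px [334.  80.] area 7694.0
rect [568.7   3.1] [57.7 86.9] yaw 4.0 px [133.  45.] area 5165.5
rect [572.9 112.9] [58.4 76.4] yaw 4.4 px [26. 43.] area 4052.5
```

View pics/w8.png

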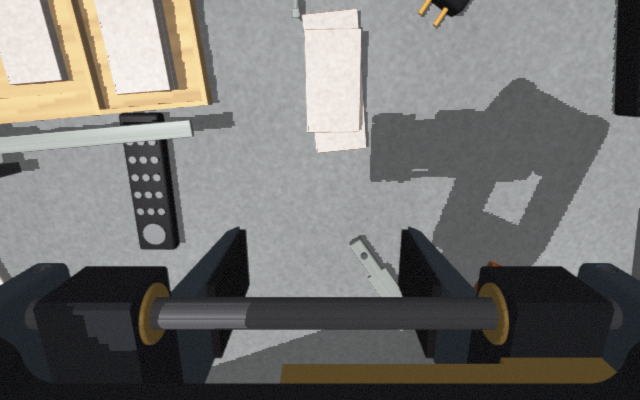

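long_3 lies neatly in the long bay. short_1's corners are (305,27), (362,29), (360,131), (307,132). long_1 beneath has corners (303,15), (358,9), (366,149), (317,152).

Run:
```python
from h import *
f=np.load("w8.npz");c=(f["K"],f["R"],f["t"])
for z,q in((24,((305,27),(362,29),(360,131),(307,132))),(12,((303,15),(358,9),(366,149),(317,152)))):
    A=np.array([ray(c,u,v,z)[:2] for u,v in q])
    print(A.mean(0),[np.degrees(np.arctan2(*(A[a]-A[b])[::-1])) for a,b in((0,3),(1,2))],[np.linalg.norm(A[i]-A[i-1]) for i in range(4)])
```

```text
[ 534.81280581 -196.78506765] [np.float64(0.223472013806107), np.float64(0.4790883235627009)] [np.float64(101.83466885080794), np.float64(56.11474232203402), np.float64(98.98947208558418), np.float64(56.52086123397937)]
[ 531.98014405 -200.03835451] [np.float64(5.410326553316126), np.float64(5.159438317889213)] [np.float64(138.69229205496657), np.float64(55.36864051035981), np.float64(140.6844731635549), np.float64(54.786101257872325)]
```

```bash
python3 -m crank '[{"grip":0.08,"x":0.03,"y":0.004,"z":0.02,"yaw":0},{"grip":0.08,"x":0.06,"y":0.008,"z":0.04,"yaw":0},{"grip":0.08,"x":0.085,"y":0.0105,"z":0.07,"yaw":0},{"grip":0.08,"x":0.095,"y":0.0105,"z":0.11,"yaw":0},{"grip":0.08,"x":0.095,"y":0.0105,"z":0.15,"yaw":0}]' && python3 -m crank '[{"grip":0.08,"x":0,"y":0,"z":0.02,"yaw":0},{"grip":0.08,"x":0,"y":0,"z":0.035,"yaw":0},{"grip":0.08,"x":0,"y":0,"z":0.04,"yaw":0},{"grip":0.08,"x":0,"y":0,"z":0.04,"yaw":0},{"grip":0.08,"x":0,"y":0,"z":0.04,"yaw":0}]'
```

```text
time_s: 23.1
ee_pos: [538.4, -195.8, 97.4]
ee_rot: [180.0, -0.2, 0.2]
force: [0.0, 0.3, -0.7]
gripper_width: 79.9
gripper_force: 0.0
time_s: 23.52
ee_pos: [535.4, -196.5, 59.8]
ee_rot: [-180.0, -0.0, 0.1]
force: [0.4, -0.4, 1.0]
gripper_width: 80.0
gripper_force: 0.0
```

```bash
python3 -m crank '[{"grip":0.08,"x":0,"y":0,"z":0.01,"yaw":0},{"grip":0.08,"x":0,"y":0,"z":0.02,"yaw":0},{"grip":0.08,"x":0,"y":0,"z":0.027,"yaw":0},{"grip":0.08,"x":0,"y":0,"z":0.031,"yaw":0},{"grip":0.08,"x":0,"y":0,"z":0.031,"yaw":0}]' && python3 -m crank '[{"grip":0.05,"x":0,"y":0,"z":0,"yaw":0},{"grip":0.04,"x":0,"y":0,"z":0,"yaw":0},{"grip":0.04,"x":0,"y":0,"z":0,"yaw":0},{"grip":0.04,"x":0,"y":0,"z":0,"yaw":0},{"grip":0.04,"x":0,"y":0,"z":0,"yaw":0}]' 25 && python3 -m crank '[{"grip":0.04,"x":0,"y":0,"z":-0.005,"yaw":0},{"grip":0.04,"x":0,"y":0,"z":-0.015,"yaw":0},{"grip":0.04,"x":0,"y":0,"z":-0.04,"yaw":0},{"grip":0.04,"x":0,"y":0,"z":-0.08,"yaw":0},{"grip":0.04,"x":0,"y":0,"z":-0.12,"yaw":0}]'
```

```text
time_s: 23.93
ee_pos: [533.8, -197.1, 27.7]
ee_rot: [-180.0, 0.1, -0.0]
force: [0.1, -0.1, 0.1]
gripper_width: 80.0
gripper_force: 0.0
time_s: 24.35
ee_pos: [534.9, -197.4, 29.2]
ee_rot: [180.0, -0.0, -0.0]
force: [0.7, -0.5, 1.3]
gripper_width: 55.9
gripper_force: 25.0
time_s: 24.77
ee_pos: [533.7, -196.9, 150.1]
ee_rot: [-180.0, 0.1, -0.0]
force: [1.6, -1.0, 0.2]
gripper_width: 56.0
gripper_force: 25.0
```

```bash
python3 -m crank '[{"grip":0.04,"x":0.006,"y":-0.035,"z":0,"yaw":0},{"grip":0.04,"x":0.013,"y":-0.074,"z":0,"yaw":0},{"grip":0.04,"x":0.02,"y":-0.113,"z":0,"yaw":0},{"grip":0.04,"x":0.027,"y":-0.152,"z":0,"yaw":0},{"grip":0.04,"x":0.034,"y":-0.192,"z":0,"yaw":0}]' && python3 -m crank '[{"grip":0.04,"x":0.007,"y":-0.039,"z":0,"yaw":-0.04},{"grip":0.04,"x":0.014,"y":-0.078,"z":0,"yaw":-0.078},{"grip":0.04,"x":0.019,"y":-0.117,"z":0.01,"yaw":-0.078},{"grip":0.04,"x":0.019,"y":-0.122,"z":0.05,"yaw":-0.078},{"grip":0.04,"x":0.019,"y":-0.122,"z":0.08,"yaw":-0.078}]' && python3 -m crank '[{"grip":0.04,"x":0,"y":0,"z":0.005,"yaw":0},{"grip":0.04,"x":0,"y":0,"z":0.005,"yaw":0},{"grip":0.04,"x":0,"y":0,"z":0.005,"yaw":0},{"grip":0.04,"x":0,"y":0,"z":0.005,"yaw":0},{"grip":0.04,"x":0,"y":0,"z":0.005,"yaw":0}]'
```

```text
time_s: 25.18
ee_pos: [568.7, -3.8, 150.1]
ee_rot: [180.0, -0.1, -0.1]
force: [-0.0, -0.4, -1.6]
gripper_width: 55.9
gripper_force: 25.0
time_s: 25.6
ee_pos: [588.4, 119.9, 69.2]
ee_rot: [-180.0, -0.2, 4.7]
force: [-0.3, -1.2, -2.0]
gripper_width: 56.1
gripper_force: 25.0
time_s: 26.02
ee_pos: [589.2, 116.3, 66.2]
ee_rot: [-180.0, -0.3, 4.4]
force: [0.1, -0.1, -0.6]
gripper_width: 55.9
gripper_force: 25.0
```

Then release, and return for long_1.

```bash
python3 -m crank '[{"grip":0.04,"x":-0.002,"y":-0.001,"z":0.012,"yaw":0},{"grip":0.04,"x":-0.002,"y":-0.001,"z":0.022,"yaw":0},{"grip":0.04,"x":-0.002,"y":-0.001,"z":0.027,"yaw":0},{"grip":0.04,"x":-0.002,"y":-0.001,"z":0.03,"yaw":0},{"grip":0.04,"x":-0.002,"y":-0.001,"z":0.03,"yaw":0}]' && python3 -m crank '[{"grip":0.064,"x":0,"y":0,"z":0,"yaw":0},{"grip":0.064,"x":0,"y":0,"z":0,"yaw":0},{"grip":0.064,"x":0,"y":0,"z":-0.005,"yaw":0},{"grip":0.064,"x":0,"y":0,"z":-0.03,"yaw":0},{"grip":0.064,"x":0,"y":0,"z":-0.07,"yaw":0}]' 20 && python3 -m crank '[{"grip":0.08,"x":-0.015,"y":0.03,"z":-0.02,"yaw":0},{"grip":0.08,"x":-0.034,"y":0.065,"z":-0.03,"yaw":0},{"grip":0.08,"x":-0.053,"y":0.1,"z":-0.04,"yaw":0},{"grip":0.08,"x":-0.072,"y":0.135,"z":-0.05,"yaw":0},{"grip":0.08,"x":-0.09,"y":0.17,"z":-0.06,"yaw":0.05}]' && python3 -m crank '[{"grip":0.08,"x":-0.018,"y":0.035,"z":-0.03,"yaw":0.028},{"grip":0.08,"x":-0.036,"y":0.07,"z":-0.05,"yaw":0.028},{"grip":0.08,"x":-0.054,"y":0.105,"z":-0.07,"yaw":0.028},{"grip":0.08,"x":-0.072,"y":0.118,"z":-0.08,"yaw":0.028},{"grip":0.08,"x":-0.072,"y":0.118,"z":-0.08,"yaw":0.028}]' && python3 -m crank '[{"grip":0.08,"x":0,"y":0,"z":0,"yaw":0},{"grip":0.08,"x":0,"y":0,"z":0,"yaw":0},{"grip":0.08,"x":0,"y":0,"z":0,"yaw":0},{"grip":0.08,"x":0,"y":0,"z":0,"yaw":0},{"grip":0.08,"x":0,"y":0,"z":0,"yaw":0}]'
python3 - <<'E'
from h import *
c,im=snap("wrist","w9.png"); print(state()["ee_pos"],state()["ee_rot"]); np.savez("w9.npz",K=c[0],R=c[1],t=c[2])
panels(c,im,12);panels(c,im,30)
E
```

```text
time_s: 26.43
ee_pos: [585.4, 117.2, 35.1]
ee_rot: [180.0, 0.0, 4.4]
force: [-2.8, -1.8, 6.9]
gripper_width: 55.8
gripper_force: 25.0
time_s: 26.85
ee_pos: [582.8, 117.0, 100.9]
ee_rot: [179.9, 0.5, 4.5]
force: [0.8, 0.4, -0.6]
gripper_width: 63.9
gripper_force: 0.0
time_s: 27.27
ee_pos: [508.1, -60.2, 164.7]
ee_rot: [180.0, -0.0, 1.6]
force: [1.1, -1.5, -0.3]
gripper_width: 80.0
gripper_force: 0.0
time_s: 27.68
ee_pos: [438.8, -183.0, 247.5]
ee_rot: [179.7, -0.3, -0.3]
force: [-0.2, 0.3, 0.1]
gripper_width: 80.3
gripper_force: 0.0
time_s: 28.1
ee_pos: [440.7, -178.0, 243.1]
ee_rot: [-180.0, 0.1, 0.1]
force: [-0.1, -1.0, 0.6]
gripper_width: 80.2
gripper_force: 0.0
[ 440.67528273 -178.05623419  243.20613307] [-1.79970833e+02  6.28721823e-02  7.79418518e-02]
rect [ 532.6 -199. ] [ 56.5 141.3] yaw 5.6 px [344.  79.] area 7585.5
rect [569.    8.7] [59.3 87.6] yaw 4.2 px [139.  45.] area 5228.0
rect [572.9 130.8] [61.  75.9] yaw 3.9 px [23. 44.] area 3764.5
rect [ 532.3 -198. ] [ 53.8 134.8] yaw 5.6 px [344.  79.] area 7585.5
rect [5.669e+02 1.000e-01] [56.6 83.6] yaw 4.2 px [139.  45.] area 5228.0
rect [570.7 116.5] [58.2 72.4] yaw 3.9 px [23. 44.] area 3764.5
```

```bash
python3 -m crank '[{"grip":0.08,"x":0.03,"y":0.007,"z":0.02,"yaw":-0.095},{"grip":0.08,"x":0.06,"y":0.014,"z":0.04,"yaw":-0.095},{"grip":0.08,"x":0.085,"y":0.021,"z":0.07,"yaw":-0.095},{"grip":0.08,"x":0.092,"y":0.021,"z":0.11,"yaw":-0.095},{"grip":0.08,"x":0.092,"y":0.021,"z":0.15,"yaw":-0.095}]' && python3 -m crank '[{"grip":0.08,"x":0,"y":0,"z":0.02,"yaw":0},{"grip":0.08,"x":0,"y":0,"z":0.04,"yaw":0},{"grip":0.08,"x":0,"y":0,"z":0.045,"yaw":0},{"grip":0.08,"x":0,"y":0,"z":0.045,"yaw":0},{"grip":0.08,"x":0,"y":0,"z":0.045,"yaw":0}]'
```

```text
time_s: 28.57
ee_pos: [535.5, -200.0, 92.4]
ee_rot: [179.9, -0.2, 5.5]
force: [0.8, 0.3, -1.1]
gripper_width: 79.9
gripper_force: 0.0
time_s: 28.98
ee_pos: [533.1, -199.9, 49.4]
ee_rot: [180.0, -0.0, 5.5]
force: [1.0, -0.1, 0.6]
gripper_width: 80.4
gripper_force: 0.0
```

```bash
python3 -m crank '[{"grip":0.08,"x":0,"y":0,"z":0.01,"yaw":0},{"grip":0.08,"x":0,"y":0,"z":0.02,"yaw":0},{"grip":0.08,"x":0,"y":0,"z":0.028,"yaw":0},{"grip":0.08,"x":0,"y":0,"z":0.031,"yaw":0},{"grip":0.08,"x":0,"y":0,"z":0.031,"yaw":0}]' && python3 -m crank '[{"grip":0.05,"x":0,"y":0,"z":0,"yaw":0},{"grip":0.04,"x":0,"y":0,"z":0,"yaw":0},{"grip":0.04,"x":0,"y":0,"z":0,"yaw":0},{"grip":0.04,"x":0,"y":0,"z":0,"yaw":0},{"grip":0.04,"x":0,"y":0,"z":0,"yaw":0}]' 25 && python3 -m crank '[{"grip":0.04,"x":0,"y":0,"z":-0.005,"yaw":0},{"grip":0.04,"x":0,"y":0,"z":-0.015,"yaw":0},{"grip":0.04,"x":0,"y":0,"z":-0.04,"yaw":0},{"grip":0.04,"x":0,"y":0,"z":-0.08,"yaw":0},{"grip":0.04,"x":0,"y":0,"z":-0.12,"yaw":0}]'
```

```text
time_s: 29.4
ee_pos: [531.7, -199.7, 16.8]
ee_rot: [-180.0, 0.1, 5.4]
force: [0.3, -0.0, -0.0]
gripper_width: 79.9
gripper_force: 0.0
time_s: 29.82
ee_pos: [532.6, -200.0, 18.2]
ee_rot: [180.0, -0.0, 5.4]
force: [-0.1, -1.1, 1.1]
gripper_width: 55.8
gripper_force: 25.0
time_s: 30.23
ee_pos: [531.4, -199.5, 139.0]
ee_rot: [-179.9, 0.1, 5.4]
force: [0.9, -0.5, -0.9]
gripper_width: 55.8
gripper_force: 25.0
```

```bash
python3 -m crank '[{"grip":0.04,"x":0.015,"y":-0.034,"z":0,"yaw":0},{"grip":0.04,"x":0.031,"y":-0.072,"z":0,"yaw":0},{"grip":0.04,"x":0.047,"y":-0.11,"z":0,"yaw":0},{"grip":0.04,"x":0.063,"y":-0.148,"z":0,"yaw":0},{"grip":0.04,"x":0.078,"y":-0.183,"z":0,"yaw":0.016}]' && python3 -m crank '[{"grip":0.04,"x":0.006,"y":-0.012,"z":0.02,"yaw":0},{"grip":0.04,"x":0.006,"y":-0.012,"z":0.05,"yaw":0},{"grip":0.04,"x":0.006,"y":-0.012,"z":0.06,"yaw":0},{"grip":0.04,"x":0.006,"y":-0.012,"z":0.06,"yaw":0},{"grip":0.04,"x":0.006,"y":-0.012,"z":0.06,"yaw":0}]' && python3 -m crank '[{"grip":0.04,"x":0,"y":0,"z":0,"yaw":0},{"grip":0.04,"x":0,"y":0,"z":0,"yaw":0},{"grip":0.04,"x":0,"y":0,"z":0,"yaw":0},{"grip":0.04,"x":0,"y":0,"z":0,"yaw":0},{"grip":0.04,"x":0,"y":0,"z":0,"yaw":0}]'
```

```text
time_s: 30.65
ee_pos: [593.0, -8.2, 139.1]
ee_rot: [180.0, -0.1, 4.5]
force: [-0.3, 0.2, -1.0]
gripper_width: 55.5
gripper_force: 25.0
time_s: 31.07
ee_pos: [597.6, 1.6, 78.2]
ee_rot: [180.0, 0.0, 4.5]
force: [0.5, 0.2, -0.4]
gripper_width: 55.8
gripper_force: 25.0
time_s: 31.48
ee_pos: [598.0, 1.8, 78.5]
ee_rot: [180.0, -0.1, 4.5]
force: [-0.4, -0.3, -1.3]
gripper_width: 55.6
gripper_force: 25.0
```

```bash
python3 -m crank '[{"grip":0.04,"x":0,"y":0,"z":0.012,"yaw":0},{"grip":0.04,"x":0,"y":0,"z":0.022,"yaw":0},{"grip":0.04,"x":0,"y":0,"z":0.027,"yaw":0},{"grip":0.04,"x":0,"y":0,"z":0.0295,"yaw":0},{"grip":0.04,"x":0,"y":0,"z":0.0295,"yaw":0}]' && python3 -m crank '[{"grip":0.064,"x":0,"y":0,"z":0,"yaw":0},{"grip":0.064,"x":0,"y":0,"z":0,"yaw":0},{"grip":0.064,"x":0,"y":0,"z":-0.005,"yaw":0},{"grip":0.064,"x":0,"y":0,"z":-0.03,"yaw":0},{"grip":0.064,"x":0,"y":0,"z":-0.07,"yaw":0}]' 20 && python3 -m crank '[{"grip":0.064,"x":-0.03,"y":-0.02,"z":-0.03,"yaw":0},{"grip":0.064,"x":-0.06,"y":-0.04,"z":-0.06,"yaw":0},{"grip":0.064,"x":-0.09,"y":-0.06,"z":-0.09,"yaw":0},{"grip":0.064,"x":-0.12,"y":-0.08,"z":-0.12,"yaw":0},{"grip":0.064,"x":-0.13,"y":-0.1,"z":-0.15,"yaw":0}]' && python3 -m crank '[{"grip":0.064,"x":-0.01,"y":-0.02,"z":-0.03,"yaw":0},{"grip":0.064,"x":-0.01,"y":-0.02,"z":-0.04,"yaw":0},{"grip":0.064,"x":-0.01,"y":-0.02,"z":-0.04,"yaw":0},{"grip":0.064,"x":-0.01,"y":-0.02,"z":-0.04,"yaw":0},{"grip":0.064,"x":-0.01,"y":-0.02,"z":-0.04,"yaw":0}]'
python3 - <<'E'
from h import *
c,im=snap("wrist","w10.png"); print(state()["ee_pos"],state()["ee_rot"]); np.savez("w10.npz",K=c[0],R=c[1],t=c[2])
panels(c,im,42);panels(c,im,30)
E
```

```text
time_s: 31.9
ee_pos: [597.4, 2.1, 48.3]
ee_rot: [-180.0, 0.1, 4.5]
force: [0.6, 0.0, -1.0]
gripper_width: 55.8
gripper_force: 25.0
time_s: 32.32
ee_pos: [595.0, 2.2, 115.5]
ee_rot: [-180.0, 0.5, 4.5]
force: [0.1, -0.2, -0.0]
gripper_width: 63.5
gripper_force: 0.0
time_s: 32.73
ee_pos: [463.9, 84.2, 257.5]
ee_rot: [180.0, 0.1, 4.5]
force: [0.4, 1.0, -0.6]
gripper_width: 63.5
gripper_force: 0.0
time_s: 33.15
ee_pos: [455.4, 102.6, 294.8]
ee_rot: [180.0, 0.2, 4.5]
force: [-1.2, -0.0, -0.3]
gripper_width: 64.0
gripper_force: 0.0
[455.37355919 102.53903252 294.50582265] [179.94889515   0.22178754   4.45091888]
rect [582.4   4.4] [ 63.1 110.9] yaw 4.5 px [424.  54.] area 6395.0
rect [582.2 116.8] [54.7 93.6] yaw 4.4 px [319.  47.] area 4772.5
rect [583.6   1.3] [ 65.  114.1] yaw 4.5 px [424.  54.] area 6395.0
rect [583.5 117. ] [56.3 96.4] yaw 4.4 px [319.  47.] area 4772.5
```

View pics/w10.png

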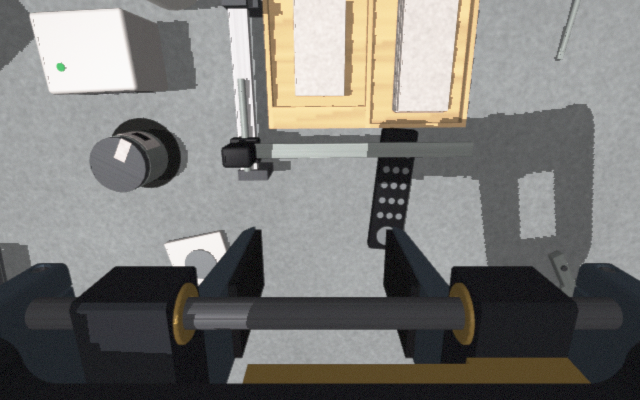

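Both piles lie flat, long (424,54) and short (319,47), centred to within about 3 mm; the knob is at (238,152). Now push the bar home.

```bash
python3 -m crank '[{"grip":0.056,"x":0.008,"y":-0.03,"z":0.01,"yaw":0},{"grip":0.056,"x":0.016,"y":-0.06,"z":0.03,"yaw":0},{"grip":0.056,"x":0.024,"y":-0.0875,"z":0.05,"yaw":0},{"grip":0.056,"x":0.024,"y":-0.0875,"z":0.09,"yaw":0},{"grip":0.056,"x":0.024,"y":-0.0875,"z":0.13,"yaw":0}]' && python3 -m crank '[{"grip":0.056,"x":0,"y":0,"z":0.03,"yaw":0},{"grip":0.056,"x":0,"y":0,"z":0.055,"yaw":0},{"grip":0.056,"x":0,"y":0,"z":0.07,"yaw":0},{"grip":0.056,"x":0,"y":0,"z":0.0765,"yaw":0},{"grip":0.056,"x":0,"y":0,"z":0.0765,"yaw":0}]' && python3 -m crank '[{"grip":0.02,"x":0,"y":0,"z":0,"yaw":0},{"grip":0.02,"x":0,"y":0,"z":0,"yaw":0},{"grip":0.02,"x":0,"y":0,"z":0,"yaw":0},{"grip":0.02,"x":0,"y":0,"z":0,"yaw":0},{"grip":0.02,"x":0,"y":0,"z":0,"yaw":0}]' 30
```

```text
time_s: 33.62
ee_pos: [473.4, 193.3, 164.1]
ee_rot: [180.0, -0.0, 4.6]
force: [0.6, -0.3, -0.8]
gripper_width: 56.0
gripper_force: 0.0
time_s: 34.03
ee_pos: [471.4, 191.3, 87.3]
ee_rot: [179.9, 0.3, 4.5]
force: [-0.2, 0.1, 0.3]
gripper_width: 56.2
gripper_force: 0.0
time_s: 34.45
ee_pos: [473.5, 191.7, 91.0]
ee_rot: [179.9, -0.1, 4.6]
force: [2.1, -4.5, 2.3]
gripper_width: 29.9
gripper_force: 30.0
```

```bash
python3 -m crank '[{"grip":0.02,"x":0.012,"y":0,"z":0,"yaw":0},{"grip":0.02,"x":0.028,"y":0,"z":0,"yaw":0},{"grip":0.02,"x":0.044,"y":0,"z":0,"yaw":0},{"grip":0.02,"x":0.06,"y":0,"z":0,"yaw":0},{"grip":0.02,"x":0.074,"y":0,"z":0,"yaw":0}]' && python3 -m crank '[{"grip":0.02,"x":0.014,"y":0,"z":0,"yaw":0},{"grip":0.02,"x":0.026,"y":0,"z":0,"yaw":0},{"grip":0.02,"x":0.034,"y":0,"z":0,"yaw":0},{"grip":0.02,"x":0.039,"y":0,"z":0,"yaw":0},{"grip":0.02,"x":0.039,"y":0,"z":0,"yaw":0}]' && python3 -m crank '[{"grip":0.02,"x":0.003,"y":0,"z":0,"yaw":0},{"grip":0.02,"x":0.003,"y":0,"z":0,"yaw":0},{"grip":0.02,"x":0.003,"y":0,"z":0,"yaw":0},{"grip":0.02,"x":0.003,"y":0,"z":0,"yaw":0},{"grip":0.02,"x":0.003,"y":0,"z":0,"yaw":0}]'
```

```text
time_s: 34.87
ee_pos: [546.8, 197.9, 91.0]
ee_rot: [179.9, 0.0, 4.6]
force: [-2.9, -2.8, 4.6]
gripper_width: 29.8
gripper_force: 30.0
time_s: 35.28
ee_pos: [583.8, 201.1, 90.9]
ee_rot: [180.0, 0.3, 4.5]
force: [-5.6, -1.3, 7.7]
gripper_width: 29.6
gripper_force: 30.0
time_s: 35.7
ee_pos: [584.1, 201.2, 90.9]
ee_rot: [180.0, 0.5, 4.5]
force: [-11.5, -1.5, 10.6]
gripper_width: 29.9
gripper_force: 30.0
```

```bash
python3 -m crank '[{"grip":0.06,"x":-0.003,"y":0,"z":0,"yaw":0},{"grip":0.06,"x":-0.003,"y":0,"z":0,"yaw":0},{"grip":0.06,"x":-0.003,"y":0,"z":-0.03,"yaw":0},{"grip":0.06,"x":-0.003,"y":0,"z":-0.07,"yaw":0},{"grip":0.06,"x":-0.003,"y":0,"z":-0.11,"yaw":0}]' 20 && python3 -m crank '[{"grip":0.085,"x":-0.032,"y":-0.022,"z":-0.01,"yaw":0},{"grip":0.085,"x":-0.064,"y":-0.044,"z":-0.02,"yaw":0},{"grip":0.085,"x":-0.096,"y":-0.066,"z":-0.04,"yaw":0},{"grip":0.085,"x":-0.128,"y":-0.088,"z":-0.06,"yaw":0},{"grip":0.085,"x":-0.16,"y":-0.11,"z":-0.08,"yaw":0}]' && python3 -m crank '[{"grip":0.085,"x":-0.03,"y":-0.02,"z":-0.01,"yaw":0},{"grip":0.085,"x":-0.04,"y":-0.025,"z":-0.02,"yaw":0},{"grip":0.085,"x":-0.04,"y":-0.025,"z":-0.02,"yaw":0},{"grip":0.085,"x":-0.04,"y":-0.025,"z":-0.02,"yaw":0},{"grip":0.085,"x":-0.04,"y":-0.025,"z":-0.02,"yaw":0}]'
python3 - <<'E'
from h import *
c,im=snap("wrist","w11.png"); print(state()["ee_pos"],state()["ee_rot"],-c[1].T@c[2]); np.savez("w11.npz",K=c[0],R=c[1],t=c[2])
cv2.imwrite("pics/c11.png",cv2.resize(im[0:230,160:480],None,fx=2.5,fy=2.5,interpolation=cv2.INTER_CUBIC))
E
```

```text
time_s: 36.12
ee_pos: [585.1, 201.4, 200.3]
ee_rot: [180.0, 0.1, 4.5]
force: [0.5, -0.2, 0.0]
gripper_width: 58.8
gripper_force: 0.0
time_s: 36.53
ee_pos: [420.6, 296.6, 278.1]
ee_rot: [-180.0, -0.0, 4.5]
force: [-0.3, 0.7, 0.1]
gripper_width: 84.9
gripper_force: 0.0
time_s: 36.95
ee_pos: [380.9, 317.1, 296.5]
ee_rot: [179.9, 0.0, 4.5]
force: [0.2, -0.3, -0.1]
gripper_width: 85.3
gripper_force: 0.0
[381.00991415 316.8964858  296.21623598] [1.79926060e+02 4.36913038e-02 4.43221840e+00] [464.59621683 324.11863965 453.89637173]
```

View pics/c11.png

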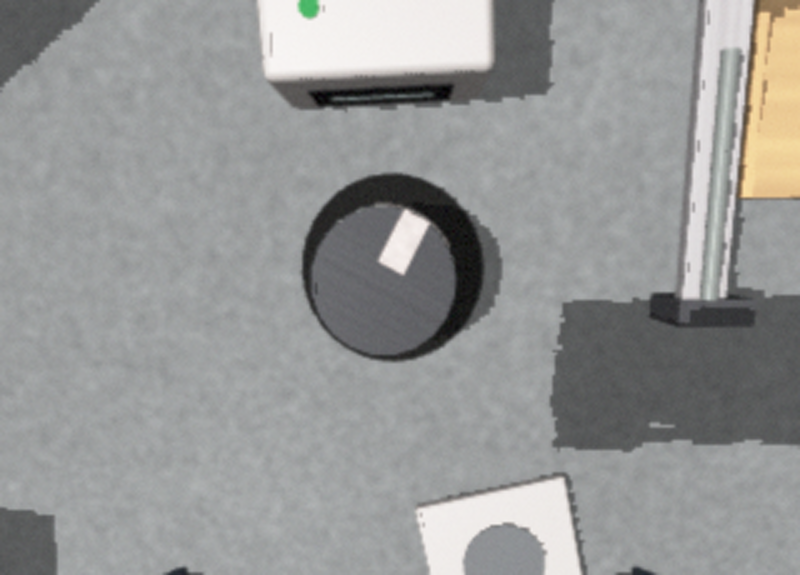

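Crop: pad disc centred about (393,267); lid centred (383,281) with its stripe pointing ~25° right of up; window face edge (265,80)–(492,66).

Run:
```python
from h import *
f=np.load("w11.npz");c=(f["K"],f["R"],f["t"])
g=lambda X,Y,z: ray(c,160+X/2.5,Y/2.5,z)[:2]
ang=lambda v: np.degrees(np.arctan2(v[1],v[0]))
pad=g(393,267,0); tin=g(383,280.5,60); print("pad",pad,"tin",tin)
print("stripe yaw",ang(g(403,208,60)-g(380,262,60)),ang(g(430,222,60)-g(403,274,60)),"from centre",ang(g(416,215,60)-tin))
e=g(265,80,80)-g(492,66,80); print("scanner yaw",ang(e)-90, "face mid",(g(265,80,80)+g(492,66,80))/2, np.linalg.norm(e))
p=state()["ee_pos"][:2]; d=tin-p; a=np.radians(state()["ee_rot"][2]); print("tool dx,dy",d@[np.cos(a),np.sin(a)],d@[np.sin(a),-np.cos(a)],"q6",state()["qpos"][5])
```

```text
pad [447.36883359 330.06400993] tin [443.69515011 333.17161499]
stripe yaw -19.811737109302584 -23.81798611261656 from centre -23.35452542852805
scanner yaw 7.663367797502261 face mid [521.79022378 339.87124601] 87.34145844426857
tool dx,dy 63.75550959297975 -11.382162958006043 q6 124.02060843793534
```

```bash
python3 -m crank '[{"grip":0.09,"x":0.02,"y":-0.004,"z":0.035,"yaw":0},{"grip":0.09,"x":0.04,"y":-0.008,"z":0.07,"yaw":0},{"grip":0.09,"x":0.06,"y":-0.0114,"z":0.1,"yaw":0},{"grip":0.09,"x":0.064,"y":-0.0114,"z":0.135,"yaw":0},{"grip":0.09,"x":0.064,"y":-0.0114,"z":0.165,"yaw":0}]' && python3 -m crank '[{"grip":0.09,"x":0,"y":0,"z":0.01,"yaw":0},{"grip":0.09,"x":0,"y":0,"z":0.015,"yaw":0},{"grip":0.09,"x":0,"y":0,"z":0.015,"yaw":0},{"grip":0.09,"x":0,"y":0,"z":0.015,"yaw":0},{"grip":0.09,"x":0,"y":0,"z":0.015,"yaw":0}]'
```

```text
time_s: 37.42
ee_pos: [444.9, 332.7, 128.7]
ee_rot: [179.9, 0.1, 4.3]
force: [-0.4, -0.1, 0.1]
gripper_width: 90.0
gripper_force: 0.0
time_s: 37.83
ee_pos: [444.1, 334.6, 119.2]
ee_rot: [-179.9, -0.2, 4.5]
force: [-0.2, -0.5, 0.9]
gripper_width: 90.4
gripper_force: 0.0
```

Run:
```python
from h import *
print(state()["ee_pos"],state()["ee_rot"],state()["qpos"])
```

```text
[444.06502151 334.61787004 119.21439247] [-179.88846556   -0.19716383    4.50557601] [ 3.58182952e+01  2.17472285e+01  1.01399090e+02 -8.59613519e-03
  5.66272712e+01  1.21317242e+02]
```

```bash
python3 -m crank '[{"grip":0.09,"x":0,"y":0.001,"z":0.03,"yaw":0},{"grip":0.09,"x":0,"y":0.001,"z":0.055,"yaw":0},{"grip":0.09,"x":0,"y":0.001,"z":0.07,"yaw":0},{"grip":0.09,"x":0,"y":0.001,"z":0.078,"yaw":0},{"grip":0.09,"x":0,"y":0.001,"z":0.078,"yaw":0}]' && python3 -m crank '[{"grip":0.07,"x":0,"y":0,"z":0,"yaw":0},{"grip":0.06,"x":0,"y":0,"z":0,"yaw":0},{"grip":0.05,"x":0,"y":0,"z":0,"yaw":0},{"grip":0.05,"x":0,"y":0,"z":0,"yaw":0},{"grip":0.05,"x":0,"y":0,"z":0,"yaw":0}]' 30
```

```text
time_s: 38.25
ee_pos: [442.8, 332.9, 39.0]
ee_rot: [180.0, 0.0, 4.5]
force: [0.2, 0.2, -0.7]
gripper_width: 89.8
gripper_force: 0.0
time_s: 38.67
ee_pos: [443.5, 333.3, 40.3]
ee_rot: [-180.0, -0.1, 4.5]
force: [0.6, -1.1, 4.1]
gripper_width: 63.6
gripper_force: 30.0
```

```bash
python3 -m crank '[{"grip":0.05,"x":0,"y":0,"z":-0.005,"yaw":0},{"grip":0.05,"x":0.001,"y":0.001,"z":-0.005,"yaw":-0.1},{"grip":0.05,"x":0.002,"y":0.002,"z":-0.005,"yaw":-0.2},{"grip":0.05,"x":0.003,"y":0.003,"z":-0.005,"yaw":-0.3},{"grip":0.05,"x":0.0035,"y":0.0035,"z":-0.005,"yaw":-0.4}]' && python3 -m crank '[{"grip":0.05,"x":0,"y":0,"z":0,"yaw":-0.06},{"grip":0.05,"x":0,"y":0,"z":0,"yaw":-0.116},{"grip":0.05,"x":0,"y":0,"z":0,"yaw":-0.116},{"grip":0.05,"x":0,"y":0,"z":0.003,"yaw":-0.116},{"grip":0.05,"x":0,"y":0,"z":0.004,"yaw":-0.116}]' && python3 -m crank '[{"grip":0.05,"x":0,"y":0,"z":0.0005,"yaw":0},{"grip":0.08,"x":0,"y":0,"z":0.0005,"yaw":0},{"grip":0.09,"x":0,"y":0,"z":0.0005,"yaw":0},{"grip":0.09,"x":0,"y":0,"z":0.0005,"yaw":0},{"grip":0.09,"x":0,"y":0,"z":-0.015,"yaw":0}]' && python3 -m crank '[{"grip":0.09,"x":0,"y":0,"z":-0.03,"yaw":0},{"grip":0.09,"x":0,"y":0,"z":-0.06,"yaw":0},{"grip":0.09,"x":0,"y":0,"z":-0.1,"yaw":0},{"grip":0.09,"x":0,"y":0,"z":-0.14,"yaw":0},{"grip":0.09,"x":-0.03,"y":0,"z":-0.18,"yaw":0}]' && python3 -m crank '[{"grip":0.09,"x":-0.03,"y":0.02,"z":-0.03,"yaw":0},{"grip":0.09,"x":-0.05,"y":0.035,"z":-0.06,"yaw":0},{"grip":0.09,"x":-0.05,"y":0.035,"z":-0.06,"yaw":0},{"grip":0.09,"x":-0.05,"y":0.035,"z":-0.06,"yaw":0},{"grip":0.09,"x":-0.05,"y":0.035,"z":-0.06,"yaw":0}]'
python3 - <<'E'
from h import *
c,im=snap("wrist","w12.png"); print(state()["ee_pos"],state()["ee_rot"]); np.savez("w12.npz",K=c[0],R=c[1],t=c[2])
a=cv2.resize(im[0:230,80:560],(800,383),interpolation=cv2.INTER_CUBIC)
c2,s=snap("scene","s12.png")
cv2.imwrite("pics/c12.png",np.vstack([a,cv2.resize(s[195:295,260:500],(518,216),interpolation=cv2.INTER_CUBIC)[:, :800] if 0 else cv2.copyMakeBorder(cv2.resize(s[195:295,260:500],(518,216),interpolation=cv2.INTER_CUBIC),0,0,0,282,cv2.BORDER_CONSTANT)]))
E
```

```text
time_s: 39.08
ee_pos: [446.4, 329.4, 44.0]
ee_rot: [180.0, 0.1, 27.7]
force: [0.3, 0.3, -2.6]
gripper_width: 63.3
gripper_force: 30.0
time_s: 39.5
ee_pos: [446.5, 329.6, 40.2]
ee_rot: [180.0, 0.0, 34.0]
force: [-1.4, -2.0, 7.3]
gripper_width: 63.2
gripper_force: 30.0
time_s: 39.92
ee_pos: [445.3, 328.7, 53.1]
ee_rot: [180.0, 0.3, 34.1]
force: [-0.3, -0.2, -0.5]
gripper_width: 87.1
gripper_force: 0.0
time_s: 40.33
ee_pos: [429.2, 317.9, 231.4]
ee_rot: [180.0, -0.4, 34.1]
force: [0.4, 0.4, 0.5]
gripper_width: 89.9
gripper_force: 0.0
time_s: 40.75
ee_pos: [404.3, 258.9, 288.2]
ee_rot: [-180.0, -0.0, 34.1]
force: [0.2, 0.4, -0.9]
gripper_width: 90.2
gripper_force: 0.0
[404.06935968 258.98346512 287.31207469] [-1.79982122e+02  1.02079573e-01  3.40810361e+01]
```

View pics/c12.png

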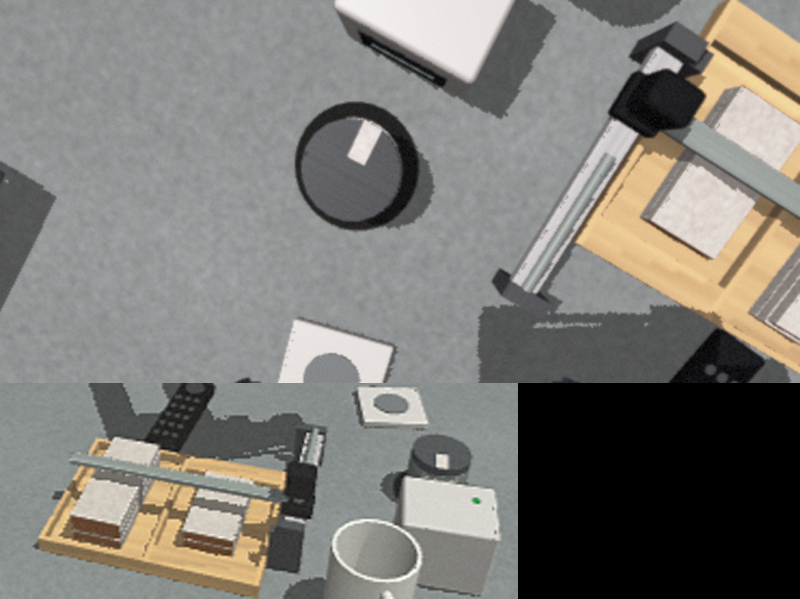

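The check view shows the tin centred on the pad, with its stripe at about 7° world against the scanner's 7.6°. Both piles lie flat under the bar, which is home, and the arm is clear.

```bash
python3 -c "
from workcell import *
print(job_done())"
```

```text
the job is handed in; nothing more can be done
None
```

I handed the job in with all five panels flat in their bays, the bar pushed home over them, and the tin centred on the pad with its label facing the window; the final pictures agreed, but the hand-in returned no verdict.

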